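Fetch the yeast tin from behind the ingredient containers and weigh it

ROBOT

A 7-joint arm with a two-finger parallel gripper is mounted at the origin on the work surface. World frame = base frame: x ahead of the robot, y to its left, z up, the work surface at z = 0. Lengths are in m, angles in rad, forces in N, time in s.
With the tool pointing down it reaches from about 0.4 to 0.875 m from the base axis. Payload 4.4 kg.
Tool frame: the origin (TCP) lies on the centre line of the jaws, within the pads' length; the fingertips stand 25 mm ahead of it and the grasp point (between the pads) lies 6 mm ahead of it; y points along the fingers, z is the direction in which the jaws open and shut, and the axes are right-handed (so a half turn about y gives the same grasp; the last joint's range is limited). The gripper opens to 85 mm and grips with 20 to 120 N. Pads are 22 mm wide; open, the fingers measure 114 mm over their backs; the gripper's body (76 mm by 85 mm) begins 54 mm behind the grasp point. The pads swing forward as they close: fully open they stand 13 mm farther back than shut.
Start: joints at [1.043, 0.628, 0.038, 1.517, -0.027, 0.996, -0.02], TCP at [0.29, -0.582, 0.256] pointing down, gripper open.
Joint ranges: [-3.06, 3.06], [-0.37, 2.12], [-1.25, 1.32], [0.18, 2.47], [-1.1, 4.24], [0.23, 1.98], [-2.94, 2.94]. Speed limits (rad/s): [2.57, 2.57, 3.14, 3.14, 3.14, 3.14, 3.14].

INTERFACE

Orientations are given as a 3x3 rotation matrix whose columns are the frame's x, y, z axes.
In Python, from station import ctrl gives the robot as it stands.
- The arm moves only by the tool arm_command, never from a script. Its arguments are lists of equal length, an entry for each row: "grip": the finger opening in m, from 0 to 0.0854; "travel": the shift along the tool's x, y, z in m, a list of three; "twist": the turn, a rotation vector about the tool's x, y, z in rad, a list of three. In form: {"grip": [grip, ...], "travel": [[dx, dy, dz], ...], "twist": [[wx, wy, wz], ...]}. A call has 1 to 5 rows; each row shifts and turns the pose as measured when the row begins, along the tool's axes as they then stand; what a row does not reach is not made up. A row lasts 1/8 s, in which the tool goes at most 62.5 mm and 10.7 degrees, less where a joint would pass 70% of its speed; a pose out of reach is approached as far as the arm can. A call with a gripper value outside its range is refused whole. The fingers move at their own pace and stop on an object; "force" is the grip in N (left out, the last holds). Time passes only in rows, so rows that do not move let the fingers close. It gives the time, the measured TCP pose, the force and the opening at its end, in the units of the state.
- ctrl.sense(): the state, without advancing time (a new reading comes with each control period).
- ctrl.snapshot(name): name is "scene" or "top" or "wrist"; returns (picture, depth): 400x640x3 uint8, red, green, blue; 400x640 float32, m along the optical axis (not along the pixel's ray), 0 where there is no reading.
- ctrl.camera_info(name): a dict with "intrinsics" (3x3 intrinsics, pixels), "view" (4x4, takes a point from world to camera coordinates). Camera axes: x right, y down, z forward; pixel columns grow to the right and rows downward; lengths in m; the calibration is good to about 2 mm. A picture is of the moment at which its call begins: read the wrist's pose just before it. camera_info takes no time and is no camera call; for the wrist camera it gives the pose at the moment of the call.
- ctrl.hand_in(): hands the job in, once; it reports no verdict.
The state is a dict: "time": time; "joint_positions": joint angles; "joint_vel": joint speeds; "effort": joint torques, N m; "eef_pos": TCP position; "tool_rot": TCP orientation; "contact_force": force on the tool from outside, world axes, zero at the start; "wrist_torque": the same for the moment, N m; "width": finger opening in m.
Only numpy, scipy, OpenCV 4.12 (cv2) and the standard library are available. Lean on these libraries where they do the work, as an engineer would, in place of code of your own. Each camera call takes 0.05 s, during which the arm holds its last target. There are 200 camera calls.

TASK

The long low yeast tin at the back of the white ingredient tray has to go on the scale, but the shaker, the square canister and the bottle stand close in front of it: stand all three aside on the aluminium sheet pan first, then set the tin in the middle of the scale's platter, lengthwise along the platter's long side, and leave it there. Then put the shaker, the canister and the bottle each back exactly where it stood in the tray. Keep everything upright and leave the steel cup, the ramekin and the brush where they are.

Things in the scene. Friction and masses are not known exactly. Their poses are not given: they have to be found in the camera images.
- shaker: Round stainless-steel flour shaker with a domed lid with small holes. 60 mm diameter with straight sides up to 116 mm, the dome's top at 140 mm; about 0.3 kg. Its origin is the centre of its underside, z up. Starts in the front row of the tray.
- canister: Square white plastic canister, 58 x 58 mm with straight sides up to 122 mm, with a round grey screw lid (53 mm diameter) on top up to 145 mm; about 0.35 kg. Its origin is the centre of its underside, z up, x and y along its sides. Starts in the front row of the tray.
- bottle: Round amber glass bottle with a paper label: 60 mm diameter up to 92 mm, a shoulder narrowing to a neck, and a black cap 32 mm in diameter from 122 to 152 mm height (a good place to grip it); about 0.35 kg. Its origin is the centre of its underside, z up. Starts in the front row of the tray.
- tin: Long low lidded steel tin (yeast), 56 mm wide (x), 170 mm long (y), 55 mm high, closed flat lid without handle; about 0.45 kg. Its origin is the centre of its underside, z up, y along its length. Starts in the tray behind the front row, about 8 mm from the three containers, too close for a finger to go between.
- tray: Fixed white ingredient tray on the bench, 156 mm (x) by 250 mm (y), floor 4 mm thick, rim 12 mm high. Origin: centre of its underside; x points from the front row of containers (at x about -36 mm; y = -80, 0 and 80 mm, in any order, so about 20 mm apart) to the tin (x about +30 mm).
- scale: Fixed bench scale, white housing, with a display sloping towards the robot. Its flat steel platter is 170 mm (x) by 230 mm (y), top surface 65 mm above the bench. Origin: on the bench, straight below the platter's centre; x points away from the display, y along the platter's long side.
- pan: Fixed aluminium sheet pan, the place to set things aside: 330 mm (x) by 240 mm (y), floor 4 mm thick, rim 20 mm high with walls 4 mm thick. Origin: centre of its underside. The steel cup stands in its +x end; the rest is empty.
- cup: Bystander: small open steel cup, 68 mm diameter at the rim, 55 mm high, standing in the sheet pan at x about +95 to +108 mm, y within 60 mm of the middle. Its origin is the centre of its underside, z up. To be left where it is.
- ramekin: Bystander: white ceramic ramekin, 72 mm diameter, 42 mm high, on the bench behind the tray. Its origin is the centre of its underside, z up. To be left where it is.
- brush: Bystander: pastry brush about 200 mm long and about 20 mm high, lying across the bench behind the scale; x along its length, origin under its middle. To be left where it is.
There are look-alikes about, which are no part of the job. What is shaped like the shaker but green or red is not meant. Leave any blue look-alike of the bottle alone.

How it is judged:
By the outcome, as a careful person would: the job done as asked, in the order asked, and still so for the second after the job is handed in, with the robot touching nothing.
It also fails if it takes over 152 s, if anything falls off the work surface, if the arm or the gripper's body presses on something with over 40 N, if the wrist force passes 120 N, or if a joint passes its speed limit or range.

## Working session

There is one attempt and no reset: what is moved stays moved. The work goes in short steps, Python scripts to look and compute and a tool call to move; the robot and the scene stay as the last step left them, time stands still between calls to the robot, and variables do not carry over. Pictures are saved under pics/ and viewed, about 12 in all and at most 16, crops included, and the job is handed in when it is done.

Besides the shell and the picture viewer there is one more tool, called after "Request:" by a JSON object that holds its "fn" and its "kwargs", one argument or row to a line. arm_command: Moves the arm, as the interface text tells. Its arguments: {"type":"object","properties":{"grip":{"type":"array"},"travel":{"type":"array"},"twist":{"type":"array"},"force":{"type":"number"}},"required":["grip","travel","twist"]}

```bash
ls; mkdir -p pics
cat > h.py <<'E'
import numpy as np, cv2
from station import ctrl
def snap(cam,name,crop=None,scale=1):
    info=ctrl.camera_info(cam); im,d=ctrl.snapshot(cam)
    np.savez(f'pics/{name}.npz',im=im,d=d,K=info['intrinsics'],V=info['view'])
    o=im[:,:,::-1]
    if crop: o=o[crop[1]:crop[3],crop[0]:crop[2]]
    cv2.imwrite(f'pics/{name}.png',cv2.resize(o,None,fx=scale,fy=scale,interpolation=cv2.INTER_CUBIC)); 
def pts(name):
    f=np.load(f'pics/{name}.npz'); K,V,d=np.array(f['K']),np.array(f['V']),f['d']
    v,u=np.mgrid[:d.shape[0],:d.shape[1]]
    c=np.stack([(u-K[0,2])/K[0,0]*d,(v-K[1,2])/K[1,1]*d,d,np.ones_like(d)],-1)
    P=(c@np.linalg.inv(V).T)[...,:3]; P[d==0]=np.nan
    return f['im'],P
E
python3 - <<'E'
from h import *
snap('top','top0'); snap('scene','scene0')
s=ctrl.sense(); print({k:np.round(v,3).tolist() for k,v in s.items()})
E
```

```text
pics
{'time': 0.1, 'joint_positions': [1.043, 0.629, 0.038, 1.518, -0.027, 0.996, -0.02], 'joint_vel': [-0.0, -0.001, 0.0, -0.004, 0.001, -0.001, 0.0], 'effort': [0.003, -56.453, 1.231, -19.398, 0.011, 0.006, 0.0], 'eef_pos': [0.289, -0.581, 0.255], 'tool_rot': [[-0.895, -0.001, 0.446], [-0.446, 0.002, -0.895], [0.0, -1.0, -0.002]], 'contact_force': [0.343, 1.061, 0.348], 'wrist_torque': [0.029, -0.001, 0.001], 'width': 0.085}
```

View pics/top0.png

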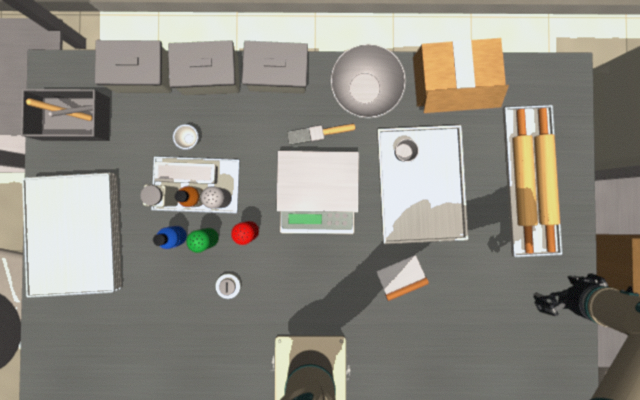

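View pics/scene0.png

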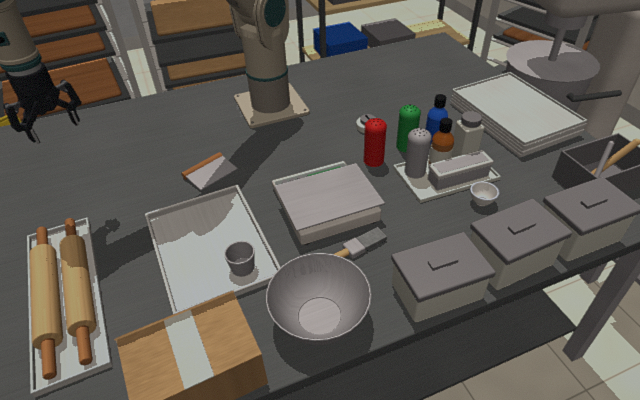

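The top view has world +x up and +y left. It shows:
- Canister at (150,195), bottle at (187,197) and shaker at (212,197).
- Tin at (187,172), pan at (423,183), cup at (404,149) and scale at (318,180).
- The blue, green and red look-alikes just in front, at (168,237), (200,240) and (244,233).

Next I'll measure positions from depth.

Run:
```python
from h import *
im,P=pts('top0'); 
def reg(n,box,zlo,zhi):
    u0,v0,u1,v1=box; p=P[v0:v1,u0:u1].reshape(-1,3); p=p[(p[:,2]>zlo)&(p[:,2]<zhi)]
    r=cv2.minAreaRect((p[:,:2]*1000).astype(np.float32))
    print(n,len(p),'min',p.min(0).round(3),'max',p.max(0).round(3),'rect',np.round(r[0],1),np.round(r[1],1),round(r[2],1))
reg('canlid',(130,175,165,215),.135,.16)
reg('bottlecap',(170,180,200,215),.14,.17)
reg('shaker',(198,180,230,215),.1,.16)
reg('tin',(145,150,240,215),.045,.07)
reg('scale',(270,140,365,240),.058,.07)
reg('tray',(145,150,245,220),.008,.016)
reg('pan',(370,115,475,250),.014,.026)
reg('cup',(390,133,420,165),.045,.065)
reg('ramekin',(168,118,204,154),.03,.05)
reg('blue',(148,222,184,255),.14,.17)
reg('green',(184,225,216,255),.11,.16)
reg('red',(228,218,262,250),.11,.16)
reg('jar',(212,270,245,302),.02,.3)
reg('brush',(285,118,360,146),.008,.03)
reg('bowl',(325,40,410,120),.02,.3)
reg('box',(410,35,510,115),.02,.4)
im,P=pts('scene0')
reg('s.shaker',(404,125,434,185),.05,.16)
reg('s.canlid',(455,108,485,128),.125,.16)
reg('s.tin',(425,148,495,195),.045,.07)
```

```text
canlid 351 min [0.483 0.39  0.135] max [0.536 0.444 0.154] rect [510.2 416.6] [53.6 51.6] 39.2
bottlecap 131 min [0.494 0.319 0.14 ] max [0.523 0.353 0.16 ] rect [507.4 336.5] [30.5 31.9] 49.7
shaker 442 min [0.476 0.231 0.101] max [0.534 0.289 0.148] rect [504.9 260. ] [58.8 58.8] 89.8
tin 1322 min [0.478 0.231 0.045] max [0.605 0.441 0.07 ] rect [541.8 336.4] [211.  125.3] 89.1
scale 4811 min [ 0.467 -0.137  0.058] max [0.637 0.093 0.07 ] rect [552.3 -22.2] [170.2 229.9] 0.1
tray 367 min [0.463 0.211 0.008] max [0.624 0.466 0.016] rect [544.2 337.6] [251.1 156.1] 88.1
pan 1071 min [ 0.374 -0.46   0.014] max [ 0.721 -0.199  0.026] rect [ 547.8 -329.3] [337.4 248.3] 3.1
cup 127 min [ 0.61  -0.309  0.045] max [ 0.676 -0.242  0.064] rect [ 642.1 -275.9] [65.6 65.5] 54.5
ramekin 165 min [0.646 0.325 0.03 ] max [0.714 0.395 0.046] rect [680.  359.6] [70.1 67.6] 89.3
blue 125 min [0.379 0.376 0.14 ] max [0.408 0.408 0.157] rect [393.6 392.2] [28.7 32. ] 1.5
green 428 min [0.358 0.268 0.11 ] max [0.417 0.329 0.144] rect [388.5 298.7] [60.2 58.5] 46.6
red 415 min [0.379 0.15  0.114] max [0.438 0.21  0.144] rect [408.3 179.8] [58.6 59.5] 25.2
jar 376 min [0.217 0.203 0.02 ] max [0.284 0.271 0.042] rect [250.3 237. ] [66.9 66.7] 2.4
brush 699 min [ 0.663 -0.13   0.008] max [0.727 0.068 0.027] rect [705.3 -31.5] [ 53.8 198.5] 9.4
bowl 2626 min [ 0.73  -0.266  0.02 ] max [ 0.937 -0.059  0.09 ] rect [ 834.3 -161.7] [206.9 207. ] 45.2
box 6018 min [ 0.747 -0.578  0.02 ] max [ 0.946 -0.305  0.131] rect [ 844.7 -441.9] [194.8 260.9] 4.2
s.shaker 1055 min [0.384 0.228 0.05 ] max [0.579 0.375 0.148] rect [464.2 290.4] [ 86.9 217.1] 58.2
s.canlid 335 min [0.484 0.388 0.125] max [0.541 0.444 0.154] rect [512.2 416.2] [56.3 55.7] 0.8
s.tin 1337 min [0.494 0.268 0.045] max [0.682 0.442 0.07 ] rect [589.2 354.1] [173.1 187.2] 87.6
```

```bash
cat >> h.py <<'E'
def to(target,head_deg=-1.94,quiet=False):
    """shift still needed along the tool's axes, and small twist, to reach target with tool down, tool z heading"""
    s=ctrl.sense(); R=np.array(s['tool_rot']); p=np.array(s['eef_pos'])
    h=np.radians(head_deg); z=np.array([np.cos(h),np.sin(h),0]); y=np.array([0,0,-1.]); G=np.stack([np.cross(y,z),y,z],1)
    rv=cv2.Rodrigues(R.T@G)[0].ravel()
    print('t',round(float(s['time']),2),'pos',p.round(4),'w',round(float(s['width']),4),'F',np.round(s['contact_force'],1),'| tool shift',(R.T@(np.array(target)-p)).round(4),'twist',rv.round(4))
E
python3 - <<'E'
import numpy as np
for k in range(6):
    t=np.radians(-63.5+10.27*k); w=np.array([.037,.05]) if k<5 else np.array([.03,.05])
    print(np.round([w@[np.sin(t),-np.cos(t)],0,w@[np.cos(t),np.sin(t)]],3))
E
```

```text
[-0.055  0.    -0.028]
[-0.06   0.    -0.018]
[-0.062  0.    -0.007]
[-0.062  0.     0.004]
[-0.06   0.     0.015]
[-0.055  0.     0.019]
```

Request:
{"fn": "arm_command", "kwargs": {
  "grip": [0.085, 0.085, 0.085, 0.085, 0.085],
  "travel": [
    [-0.055, 0, -0.028],
    [-0.06, 0, -0.018],
    [-0.062, 0, -0.007],
    [-0.062, 0, 0.004],
    [-0.06, 0, 0.015]
  ],
  "twist": [
    [0, -0.18, 0],
    [0, -0.18, 0],
    [0, -0.18, 0],
    [0, -0.18, 0],
    [0, -0.18, 0]
  ],
  "force": 40
}}

```text
time: 0.72
eef_pos: [0.4697, -0.3314, 0.2525]
tool_rot: [[-0.191, -0.005, 0.981], [-0.982, -0.001, -0.191], [0.002, -1.0, -0.005]]
contact_force: [1.2, -0.3, 0.2]
width: 0.0853
```

```bash
python3 -c "
from h import *
to([.505,.260,.24])"
```

```text
t 0.72 pos [ 0.4697 -0.3314  0.2525] w 0.0853 F [ 1.2 -0.3  0.2] | tool shift [-0.5873  0.012  -0.0785] twist [ 0.0053 -0.1587  0.0012]
```

Request:
{"fn": "arm_command", "kwargs": {
  "grip": [0.085, 0.085, 0.085, 0.085, 0.085],
  "travel": [
    [-0.059, 0.002, -0.008],
    [-0.06, 0.002, 0.002],
    [-0.06, 0.002, 0.002],
    [-0.06, 0.002, 0.002],
    [-0.06, 0.002, 0.002]
  ],
  "twist": [
    [0.005, -0.155, 0],
    [0, 0, 0],
    [0, 0, 0],
    [0, 0, 0],
    [0, 0, 0]
  ]
}}

```text
time: 1.35
eef_pos: [0.4904, -0.0225, 0.2411]
tool_rot: [[-0.03, 0.002, 1.0], [-1.0, 0.0, -0.03], [-0.0, -1.0, 0.002]]
contact_force: [1.4, -0.1, 0.0]
width: 0.0847
```

Request:
{"fn": "arm_command", "kwargs": {
  "grip": [0.085, 0.085, 0.085, 0.085, 0.085],
  "travel": [
    [-0.06, 0.001, 0.002],
    [-0.06, 0, 0.002],
    [-0.06, 0, 0.002],
    [-0.06, 0, 0.002],
    [-0.03, 0, 0.002]
  ],
  "twist": [
    [0, 0, 0],
    [0, 0, 0],
    [0, 0, 0],
    [0, 0, 0],
    [0, 0, 0]
  ]
}}

```text
time: 1.98
eef_pos: [0.5067, 0.2584, 0.239]
tool_rot: [[-0.026, 0.001, 1.0], [-1.0, 0.001, -0.026], [-0.001, -1.0, 0.001]]
contact_force: [0.9, -0.4, 0.0]
width: 0.085
```

```bash
python3 -c "
from h import *
to([.505,.260,.24]); snap('wrist','w1')"
```

```text
t 1.98 pos [0.5067 0.2584 0.239 ] w 0.085 F [ 0.9 -0.4  0. ] | tool shift [-0.0015 -0.001  -0.0018] twist [-0.0008  0.0074 -0.0007]
```

View pics/w1.png

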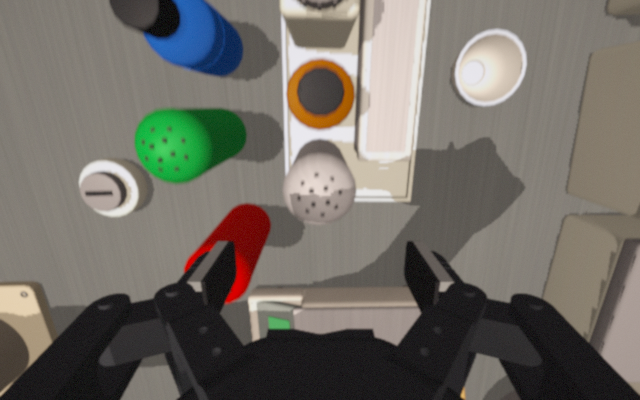

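The wrist view shows the shaker at (319,187), the bottle at (321,93), the canister at the top (320,15) and the tin at about (390,80), all clear of the look-alikes on the left. I'll measure them in this view.

```bash
cat >> h.py <<'E'
def reg(P,n,box,zlo,zhi):
    u0,v0,u1,v1=box; p=P[v0:v1,u0:u1].reshape(-1,3); p=p[(p[:,2]>zlo)&(p[:,2]<zhi)]
    r=cv2.minAreaRect((p[:,:2]*1000).astype(np.float32)); c=cv2.minEnclosingCircle((p[:,:2]*1000).astype(np.float32))
    print(n,len(p),'z',p[:,2].min().round(3),p[:,2].max().round(3),'rect',np.round(r[0],1),np.round(r[1],1),round(r[2],1),'circ',np.round(c[0],1),round(c[1],1))
E
python3 - <<'E'
from h import *
im,P=pts('w1')
reg(P,'shaker',(275,140,365,230),.118,.15)
reg(P,'cap',(290,55,350,125),.145,.17)
reg(P,'tin',(340,0,430,185),.052,.065)
reg(P,'canside',(280,0,362,50),.06,.115)
E
```

```text
shaker 4107 z 0.118 0.145 rect [505.8 262.6] [60.2 60.1] 6.8 circ [505.8 262.5] 30.6
cap 1848 z 0.152 0.158 rect [508.8 338.3] [30.2 31.4] 88.1 circ [508.8 338.3] 15.9
tin 9357 z 0.052 0.065 rect [566.4 346.9] [147.9  77.4] 88.1 circ [571.8 347.2] 79.4
canside 1058 z 0.06 0.115 rect [510.2 390.7] [55.9  5.1] 0.2 circ [510.2 393.2] 27.9
```

Request:
{"fn": "arm_command", "kwargs": {
  "grip": [0.085, 0.085, 0.085, 0.085, 0.085],
  "travel": [
    [-0.003, 0.02, -0.001],
    [0, 0.04, 0],
    [0, 0.04, 0],
    [0, 0.026, 0],
    [0, 0.003, 0]
  ],
  "twist": [
    [0, 0.007, 0],
    [0, 0, 0],
    [0, 0, 0],
    [0, 0, 0],
    [0, 0, 0]
  ]
}}

```text
time: 2.65
eef_pos: [0.5057, 0.2674, 0.1059]
tool_rot: [[-0.028, 0.001, 1.0], [-1.0, 0.005, -0.028], [-0.005, -1.0, 0.001]]
contact_force: [-0.9, 0.8, 0.6]
width: 0.0847
```

```bash
python3 -c "
from h import *
to([.5055,.2615,.108]); snap('wrist','w2'); im,P=pts('w2')
reg(P,'tin',(300,0,640,400),.053,.066)
reg(P,'canside',(230,0,400,200),.06,.115)"
```

```text
t 2.65 pos [0.5057 0.2674 0.1059] w 0.0847 F [-0.9  0.8  0.6] | tool shift [ 0.0059 -0.0022  0.    ] twist [-0.0013  0.0063 -0.0046]
tin 22581 z 0.053 0.066 rect [550.2 330.7] [119.2 108.1] 87.4 circ [550.8 332.5] 77.5
canside 1114 z 0.06 0.107 rect [514.7 338.2] [102.8  71.3] 89.3 circ [511.6 338. ] 55.5
```

View pics/w2.png

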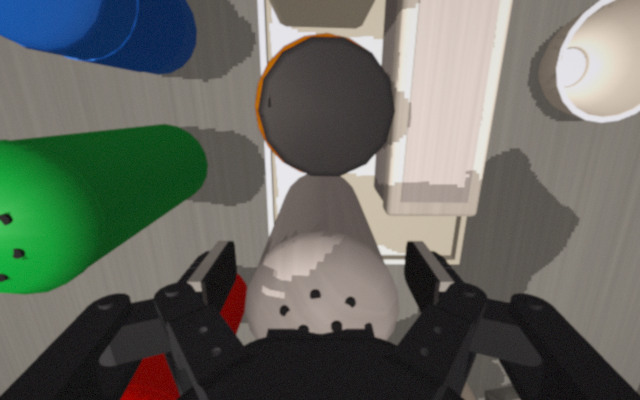

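The shaker is centred between the fingers (column about 322). I need to correct the 6 mm sideways drift and then close.

Request:
{"fn": "arm_command", "kwargs": {
  "grip": [0.085, 0.085],
  "travel": [
    [0.006, -0.002, 0],
    [0, 0, 0]
  ],
  "twist": [
    [-0.001, 0.006, -0.005],
    [0, 0, 0]
  ]
}}

```text
time: 2.95
eef_pos: [0.5072, 0.2615, 0.1106]
tool_rot: [[-0.035, 0.004, 0.999], [-0.999, 0.001, -0.035], [-0.001, -1.0, 0.004]]
contact_force: [-0.0, -0.3, -1.2]
width: 0.085
```

Request:
{"fn": "arm_command", "kwargs": {
  "grip": [0.05, 0.05, 0.05, 0.05, 0.05],
  "travel": [
    [0, 0, 0],
    [0, 0, 0],
    [0, 0, 0],
    [0, 0, 0],
    [0, 0, 0]
  ],
  "twist": [
    [0, 0, 0],
    [0, 0, 0],
    [0, 0, 0],
    [0, 0, 0],
    [0, 0, 0]
  ],
  "force": 40
}}

```text
time: 3.58
eef_pos: [0.5076, 0.2619, 0.1123]
tool_rot: [[-0.035, 0.006, 0.999], [-0.999, 0.002, -0.035], [-0.003, -1.0, 0.006]]
contact_force: [0.3, -0.5, 1.0]
width: 0.0594
```

```bash
python3 -c "
from h import *
to([.5055,.2615,.108])"
```

```text
t 3.58 pos [0.5076 0.2619 0.1123] w 0.0594 F [ 0.3 -0.5  1. ] | tool shift [ 0.0004  0.0043 -0.0021] twist [-0.006  -0.0008 -0.0026]
```

Request:
{"fn": "arm_command", "kwargs": {
  "grip": [0.05, 0.05, 0.05, 0.05],
  "travel": [
    [0, -0.015, 0],
    [0, -0.03, 0],
    [0, -0.04, 0],
    [0.01, -0.02, 0]
  ],
  "twist": [
    [0, 0, 0],
    [0, 0, 0],
    [0, 0, 0],
    [0, 0, 0]
  ]
}}

```text
time: 4.08
eef_pos: [0.5051, 0.2518, 0.2203]
tool_rot: [[-0.033, 0.002, 0.999], [-0.999, 0.001, -0.033], [-0.001, -1.0, 0.002]]
contact_force: [0.2, 0.8, -3.4]
width: 0.0595
```

Request:
{"fn": "arm_command", "kwargs": {
  "grip": [0.05, 0.05, 0.05, 0.05, 0.05],
  "travel": [
    [0.03, 0, 0],
    [0.05, 0, 0],
    [0.06, 0, 0],
    [0.06, 0, 0],
    [0.06, 0, 0]
  ],
  "twist": [
    [0, 0, 0],
    [0, 0, 0],
    [0, 0, 0],
    [0, 0, 0],
    [0, 0, 0]
  ]
}}

```text
time: 4.7
eef_pos: [0.4993, -0.0085, 0.2258]
tool_rot: [[-0.022, 0.013, 1.0], [-1.0, 0.007, -0.022], [-0.008, -1.0, 0.013]]
contact_force: [0.8, -0.7, -3.4]
width: 0.0592
```

Request:
{"fn": "arm_command", "kwargs": {
  "grip": [0.05, 0.05, 0.05, 0.05, 0.05],
  "travel": [
    [0.06, 0, 0],
    [0.06, 0, 0],
    [0.06, 0, 0],
    [0.06, 0, 0],
    [0.06, 0, 0]
  ],
  "twist": [
    [0, 0, 0],
    [0, 0, 0],
    [0, 0, 0],
    [0, 0, 0],
    [0, 0, 0]
  ]
}}

```text
time: 5.32
eef_pos: [0.492, -0.3181, 0.2285]
tool_rot: [[-0.021, 0.019, 1.0], [-1.0, 0.006, -0.021], [-0.006, -1.0, 0.019]]
contact_force: [-0.4, -0.3, -3.3]
width: 0.0591
```

```bash
python3 -c "
from h import *
to([.48,-.41,.200])"
```

```text
t 5.33 pos [ 0.492  -0.3181  0.2285] w 0.0591 F [-0.4 -0.3 -3.3] | tool shift [ 0.0923  0.0277 -0.0107] twist [-0.0188  0.0133 -0.0065]
```

Request:
{"fn": "arm_command", "kwargs": {
  "grip": [0.05, 0.05, 0.05, 0.05, 0.05],
  "travel": [
    [0.045, 0, -0.005],
    [0.035, 0.01, -0.004],
    [0.012, 0.03, -0.002],
    [0, 0.04, 0],
    [0, 0.02, 0]
  ],
  "twist": [
    [-0.01, 0.013, -0.006],
    [-0.009, 0, 0],
    [0, 0, 0],
    [0, 0, 0],
    [0, 0, 0]
  ]
}}

```text
time: 5.95
eef_pos: [0.4753, -0.4234, 0.1308]
tool_rot: [[-0.047, 0.004, 0.999], [-0.999, -0.008, -0.047], [0.008, -1.0, 0.004]]
contact_force: [0.5, 0.2, -3.2]
width: 0.0596
```

```bash
python3 -c "
from h import *
to([.48,-.41,.113])"
```

```text
t 5.95 pos [ 0.4753 -0.4234  0.1308] w 0.0596 F [ 0.5  0.2 -3.2] | tool shift [-0.0137  0.0177  0.004 ] twist [-0.0042 -0.013   0.0079]
```

Request:
{"fn": "arm_command", "kwargs": {
  "grip": [0.05, 0.05, 0.05, 0.05],
  "travel": [
    [-0.014, 0, 0.004],
    [0, 0, 0],
    [0, 0.008, 0],
    [0, 0.005, 0]
  ],
  "twist": [
    [-0.004, -0.013, 0.008],
    [0, 0, 0],
    [0, 0, 0],
    [0, 0, 0]
  ]
}}

```text
time: 6.45
eef_pos: [0.4814, -0.4083, 0.1197]
tool_rot: [[-0.032, 0.002, 0.999], [-0.999, -0.0, -0.032], [0.0, -1.0, 0.002]]
contact_force: [0.0, -0.7, -2.6]
width: 0.0592
```

```bash
python3 -c "
from h import *
to([.48,-.41,.113])"
```

```text
t 6.45 pos [ 0.4814 -0.4083  0.1197] w 0.0592 F [ 0.  -0.7 -2.6] | tool shift [ 0.0018  0.0067 -0.0014] twist [-0.002   0.0021  0.0001]
```

Request:
{"fn": "arm_command", "kwargs": {
  "grip": [0.05, 0.05, 0.05],
  "travel": [
    [0, 0.005, 0],
    [0, 0.003, 0],
    [0, 0.002, 0]
  ],
  "twist": [
    [0, 0, 0],
    [0, 0, 0],
    [0, 0, 0]
  ]
}}

```text
time: 6.82
eef_pos: [0.4813, -0.4093, 0.1122]
tool_rot: [[-0.033, 0.002, 0.999], [-0.999, -0.002, -0.033], [0.002, -1.0, 0.002]]
contact_force: [-5.4, 2.6, 19.5]
width: 0.0591
```

Request:
{"fn": "arm_command", "kwargs": {
  "grip": [0.085, 0.085, 0.085, 0.085],
  "travel": [
    [0, -0.001, 0],
    [0, 0, 0],
    [0, 0, 0],
    [0, -0.02, 0]
  ],
  "twist": [
    [0, 0, 0],
    [0, 0, 0],
    [0, 0, 0],
    [0, 0, 0]
  ]
}}

```text
time: 7.32
eef_pos: [0.4812, -0.4095, 0.1337]
tool_rot: [[-0.033, 0.002, 0.999], [-0.999, -0.002, -0.033], [0.002, -1.0, 0.002]]
contact_force: [-0.5, -0.7, -0.5]
width: 0.0851
```

Request:
{"fn": "arm_command", "kwargs": {
  "grip": [0.085, 0.085, 0.085, 0.085, 0.085],
  "travel": [
    [0, -0.04, 0],
    [0, -0.05, 0],
    [0, -0.03, 0],
    [-0.04, 0, 0.002],
    [-0.06, 0, 0.003]
  ],
  "twist": [
    [0, 0, 0],
    [0, 0, 0],
    [0, 0, 0],
    [0, 0, 0],
    [0, 0, 0]
  ]
}}

```text
time: 7.95
eef_pos: [0.4903, -0.3139, 0.265]
tool_rot: [[-0.042, 0.011, 0.999], [-0.999, -0.011, -0.042], [0.01, -1.0, 0.011]]
contact_force: [1.3, -0.4, -0.6]
width: 0.0848
```

Request:
{"fn": "arm_command", "kwargs": {
  "grip": [0.085, 0.085, 0.085, 0.085, 0.085],
  "travel": [
    [-0.06, 0, 0.004],
    [-0.06, 0, 0.004],
    [-0.06, 0, 0.004],
    [-0.06, 0, 0.004],
    [-0.06, 0, 0.004]
  ],
  "twist": [
    [0, 0, 0],
    [0, 0, 0],
    [0, 0, 0],
    [0, 0, 0],
    [0, 0, 0]
  ]
}}

```text
time: 8.57
eef_pos: [0.5254, -0.0065, 0.2699]
tool_rot: [[-0.045, 0.023, 0.999], [-0.999, -0.014, -0.045], [0.013, -1.0, 0.023]]
contact_force: [1.2, -0.3, -0.2]
width: 0.0849
```

```bash
python3 -c "
from h import *
to([.508,.3375,.23])"
```

```text
t 8.57 pos [ 0.5254 -0.0065  0.2699] w 0.0849 F [ 1.2 -0.3 -0.2] | tool shift [-0.3433  0.0348 -0.0337] twist [-0.0231 -0.0109  0.0127]
```

Request:
{"fn": "arm_command", "kwargs": {
  "grip": [0.085, 0.085, 0.085, 0.085, 0.085],
  "travel": [
    [-0.06, 0.004, -0.006],
    [-0.06, 0.006, -0.006],
    [-0.06, 0.006, -0.006],
    [-0.06, 0.006, -0.006],
    [-0.06, 0.006, -0.006]
  ],
  "twist": [
    [-0.023, -0.011, 0.013],
    [0, 0, 0],
    [0, 0, 0],
    [0, 0, 0],
    [0, 0, 0]
  ]
}}

```text
time: 9.2
eef_pos: [0.508, 0.3045, 0.2486]
tool_rot: [[-0.034, 0.012, 0.999], [-0.999, 0.003, -0.034], [-0.004, -1.0, 0.012]]
contact_force: [0.6, -0.4, -0.8]
width: 0.085
```

Request:
{"fn": "arm_command", "kwargs": {
  "grip": [0.085, 0.085, 0.085],
  "travel": [
    [-0.03, 0, -0.003],
    [0, 0, 0],
    [0, 0, 0]
  ],
  "twist": [
    [0, 0, 0],
    [0, 0, 0],
    [0, 0, 0]
  ]
}}

```text
time: 9.57
eef_pos: [0.5036, 0.3419, 0.2516]
tool_rot: [[-0.025, 0.013, 1.0], [-1.0, 0.008, -0.025], [-0.008, -1.0, 0.013]]
contact_force: [1.2, -0.5, 0.3]
width: 0.0849
```

```bash
python3 -c "
from h import *
to([.508,.3375,.150]); snap('wrist','w3'); im,P=pts('w3')
reg(P,'cap',(220,150,420,300),.145,.17)
reg(P,'canlid',(220,0,420,150),.125,.165)
reg(P,'canbody',(220,0,420,150),.06,.130)
reg(P,'tin',(300,0,500,400),.053,.066)
"
```

```text
t 9.57 pos [0.5036 0.3419 0.2516] w 0.0849 F [ 1.2 -0.5  0.3] | tool shift [0.0051 0.1016 0.0032] twist [-0.0132  0.0087 -0.0082]
cap 1268 z 0.145 0.157 rect [508.8 339.1] [30.8 31. ] 43.8 circ [508.6 338.8] 15.8
canlid 4409 z 0.125 0.151 rect [510.9 418.7] [54.1 53.1] 88.2 circ [510.  419.4] 35.2
canbody 2036 z 0.06 0.128 rect [506.1 409.8] [ 77.2 195.2] 88.2 circ [505.9 409.8] 97.8
tin 7941 z 0.053 0.066 rect [545.1 359.1] [169.3 119.9] 87.9 circ [573.8 357.7] 88.7
```

View pics/w3.png

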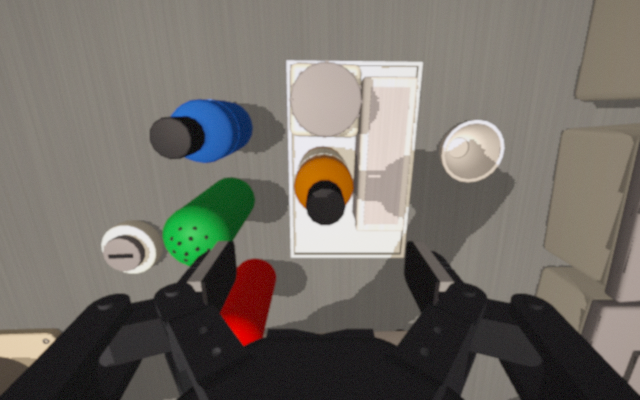

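The wrist view shows the bottle cap at (326,203), the canister lid at (327,98) and the tin at (388,155). The row is clear, so I'll descend on the bottle cap.

Request:
{"fn": "arm_command", "kwargs": {
  "grip": [0.085, 0.085, 0.085, 0.085, 0.085],
  "travel": [
    [0.004, 0.02, 0.004],
    [0, 0.03, 0],
    [0, 0.03, 0],
    [0, 0.018, 0],
    [0, 0, 0]
  ],
  "twist": [
    [-0.013, 0.009, -0.008],
    [0, 0, 0],
    [0, 0, 0],
    [0, 0, 0],
    [0, 0, 0]
  ]
}}

```text
time: 10.25
eef_pos: [0.5116, 0.327, 0.1468]
tool_rot: [[-0.048, -0.003, 0.999], [-0.999, -0.007, -0.048], [0.007, -1.0, -0.002]]
contact_force: [-0.1, -0.4, 0.2]
width: 0.0851
```

```bash
python3 -c "
from h import *
to([.508,.338,.152])"
```

```text
t 10.25 pos [0.5116 0.327  0.1468] w 0.0851 F [-0.1 -0.4  0.2] | tool shift [-0.0107 -0.0052 -0.0042] twist [ 0.0024 -0.0146  0.0074]
```

Request:
{"fn": "arm_command", "kwargs": {
  "grip": [0.085, 0.085],
  "travel": [
    [-0.01, -0.005, -0.004],
    [0, 0, 0]
  ],
  "twist": [
    [0.002, -0.013, 0.007],
    [0, 0, 0]
  ]
}}

```text
time: 10.5
eef_pos: [0.5089, 0.3372, 0.1527]
tool_rot: [[-0.036, 0.0, 0.999], [-0.999, 0.001, -0.036], [-0.001, -1.0, 0.0]]
contact_force: [-0.4, 0.5, 0.1]
width: 0.0851
```

```bash
python3 -c "
from h import *
to([.508,.338,.152])"
```

```text
t 10.5 pos [0.5089 0.3372 0.1527] w 0.0851 F [-0.4  0.5  0.1] | tool shift [-0.0007  0.0007 -0.0009] twist [-0.0004 -0.0026 -0.0006]
```

Request:
{"fn": "arm_command", "kwargs": {
  "grip": [0.025, 0.025, 0.025, 0.025, 0.025],
  "travel": [
    [0, 0, -0.001],
    [0, 0, 0],
    [0, 0, 0],
    [0, 0, 0],
    [0, 0, 0]
  ],
  "twist": [
    [0, 0, 0],
    [0, 0, 0],
    [0, 0, 0],
    [0, 0, 0],
    [0, 0, 0]
  ],
  "force": 50
}}

```text
time: 11.12
eef_pos: [0.5088, 0.3378, 0.1546]
tool_rot: [[-0.037, 0.004, 0.999], [-0.999, 0.002, -0.037], [-0.002, -1.0, 0.004]]
contact_force: [0.6, -0.2, 0.2]
width: 0.0308
```

Request:
{"fn": "arm_command", "kwargs": {
  "grip": [0.025, 0.025, 0.025],
  "travel": [
    [0, 0, 0],
    [0, 0, 0],
    [0, 0, 0]
  ],
  "twist": [
    [0, 0, 0],
    [0, 0, 0],
    [0, 0, 0]
  ]
}}

```text
time: 11.5
eef_pos: [0.5088, 0.3378, 0.1546]
tool_rot: [[-0.037, 0.004, 0.999], [-0.999, 0.002, -0.037], [-0.002, -1.0, 0.003]]
contact_force: [0.3, 0.1, 1.3]
width: 0.0304
```

```bash
python3 -c "
from h import *
to([.508,.338,.152])"
```

```text
t 11.5 pos [0.5088 0.3378 0.1546] w 0.0304 F [0.3 0.1 1.3] | tool shift [-0.0001  0.0026 -0.0009] twist [-0.0035 -0.0027 -0.0024]
```

Request:
{"fn": "arm_command", "kwargs": {
  "grip": [0.025, 0.025, 0.025, 0.025],
  "travel": [
    [0, -0.015, 0],
    [0, -0.03, 0],
    [0, -0.04, 0],
    [0.01, -0.02, 0]
  ],
  "twist": [
    [0, 0, 0],
    [0, 0, 0],
    [0, 0, 0],
    [0, 0, 0]
  ]
}}

```text
time: 12.0
eef_pos: [0.5056, 0.3268, 0.2613]
tool_rot: [[-0.035, -0.003, 0.999], [-0.999, -0.002, -0.035], [0.002, -1.0, -0.003]]
contact_force: [-0.2, -0.8, -2.7]
width: 0.0302
```

Request:
{"fn": "arm_command", "kwargs": {
  "grip": [0.025, 0.025, 0.025, 0.025, 0.025],
  "travel": [
    [0.03, 0, 0],
    [0.05, 0, 0],
    [0.06, 0, 0],
    [0.06, 0, 0],
    [0.06, 0, 0]
  ],
  "twist": [
    [0, 0, 0],
    [0, 0, 0],
    [0, 0, 0],
    [0, 0, 0],
    [0, 0, 0]
  ]
}}

```text
time: 12.62
eef_pos: [0.4968, 0.0659, 0.2661]
tool_rot: [[-0.024, 0.003, 1.0], [-1.0, 0.004, -0.024], [-0.004, -1.0, 0.003]]
contact_force: [0.9, 0.2, -3.6]
width: 0.0304
```

Request:
{"fn": "arm_command", "kwargs": {
  "grip": [0.025, 0.025, 0.025, 0.025, 0.025],
  "travel": [
    [0.06, 0, 0],
    [0.06, 0, 0],
    [0.06, 0, 0],
    [0.05, 0, -0.002],
    [0.04, 0, -0.003]
  ],
  "twist": [
    [0, 0, 0],
    [0, 0, 0],
    [0, 0, 0],
    [0, 0, 0],
    [0, 0, 0]
  ]
}}

```text
time: 13.25
eef_pos: [0.4826, -0.2147, 0.2685]
tool_rot: [[-0.026, 0.005, 1.0], [-1.0, 0.002, -0.026], [-0.003, -1.0, 0.005]]
contact_force: [0.3, -0.0, -3.7]
width: 0.0305
```

```bash
python3 -c "
from h import *
to([.48,-.325,.155])"
```

```text
t 13.25 pos [ 0.4826 -0.2147  0.2685] w 0.0305 F [ 0.3 -0.  -3.7] | tool shift [ 0.1107  0.1132 -0.0002] twist [-0.0049  0.0076 -0.0025]
```

Request:
{"fn": "arm_command", "kwargs": {
  "grip": [0.025, 0.025, 0.025, 0.025, 0.025],
  "travel": [
    [0.045, 0, 0],
    [0.035, 0, 0],
    [0.015, 0.02, 0],
    [0, 0.04, 0],
    [0, 0.02, 0]
  ],
  "twist": [
    [0, 0, 0],
    [0, 0, 0],
    [0, 0, 0],
    [0, 0, 0],
    [0, 0, 0]
  ]
}}

```text
time: 13.88
eef_pos: [0.4782, -0.3149, 0.187]
tool_rot: [[-0.032, 0.006, 0.999], [-0.999, 0.001, -0.032], [-0.002, -1.0, 0.006]]
contact_force: [-0.0, -0.8, -3.3]
width: 0.0302
```

```bash
python3 -c "
from h import *
to([.48,-.325,.155])"
```

```text
t 13.88 pos [ 0.4782 -0.3149  0.187 ] w 0.0302 F [-0.  -0.8 -3.3] | tool shift [0.01   0.032  0.0019] twist [-0.0061  0.0018 -0.0016]
```

Request:
{"fn": "arm_command", "kwargs": {
  "grip": [0.025, 0.025, 0.025, 0.025, 0.025],
  "travel": [
    [0.01, 0.01, 0.002],
    [0, 0.01, 0],
    [0, 0.006, 0],
    [0, 0.003, 0],
    [0, 0.001, 0]
  ],
  "twist": [
    [-0.005, 0, 0],
    [0, 0, 0],
    [0, 0, 0],
    [0, 0, 0],
    [0, 0, 0]
  ]
}}

```text
time: 14.5
eef_pos: [0.48, -0.3222, 0.1546]
tool_rot: [[-0.029, -0.002, 1.0], [-1.0, 0.005, -0.029], [-0.005, -1.0, -0.002]]
contact_force: [-2.5, 1.7, 7.7]
width: 0.0305
```

```bash
python3 -c "
from h import *
to([.48,-.325,.155])"
```

```text
t 14.5 pos [ 0.48   -0.3222  0.1546] w 0.0305 F [-2.5  1.7  7.7] | tool shift [ 0.0028 -0.0004  0.0001] twist [ 0.0018  0.0053 -0.0049]
```

Request:
{"fn": "arm_command", "kwargs": {
  "grip": [0.085, 0.085, 0.085, 0.085, 0.085],
  "travel": [
    [0, 0, 0],
    [0, 0, 0],
    [0, 0, 0],
    [0, 0, 0],
    [0, -0.02, 0]
  ],
  "twist": [
    [0, 0, 0],
    [0, 0, 0],
    [0, 0, 0],
    [0, 0, 0],
    [0, 0, 0]
  ]
}}

```text
time: 15.12
eef_pos: [0.4807, -0.3225, 0.1755]
tool_rot: [[-0.028, 0.0, 1.0], [-1.0, 0.004, -0.028], [-0.004, -1.0, 0.0]]
contact_force: [0.4, 0.0, 0.4]
width: 0.0852
```

Request:
{"fn": "arm_command", "kwargs": {
  "grip": [0.085, 0.085, 0.085, 0.085, 0.085],
  "travel": [
    [0, -0.04, 0],
    [0, -0.03, 0],
    [-0.04, 0, 0],
    [-0.06, 0, 0],
    [-0.06, 0, 0]
  ],
  "twist": [
    [0, 0, 0],
    [0, 0, 0],
    [0, 0, 0],
    [0, 0, 0],
    [0, 0, 0]
  ]
}}

```text
time: 15.75
eef_pos: [0.4866, -0.1655, 0.2494]
tool_rot: [[-0.04, 0.005, 0.999], [-0.999, -0.0, -0.04], [-0.0, -1.0, 0.005]]
contact_force: [0.3, 0.4, 0.2]
width: 0.0849
```

Request:
{"fn": "arm_command", "kwargs": {
  "grip": [0.085, 0.085, 0.085, 0.085, 0.085],
  "travel": [
    [-0.06, 0, 0],
    [-0.06, 0, 0],
    [-0.06, 0, 0],
    [-0.06, 0, 0],
    [-0.06, 0, 0]
  ],
  "twist": [
    [0, 0, 0],
    [0, 0, 0],
    [0, 0, 0],
    [0, 0, 0],
    [0, 0, 0]
  ]
}}

```text
time: 16.38
eef_pos: [0.4992, 0.1432, 0.2506]
tool_rot: [[-0.042, 0.01, 0.999], [-0.999, -0.0, -0.042], [-0.0, -1.0, 0.01]]
contact_force: [0.3, -0.5, 0.0]
width: 0.0849
```

```bash
python3 -c "
from h import *
to([.5105,.4175,.23])"
```

```text
t 16.38 pos [0.4992 0.1432 0.2506] w 0.0849 F [ 0.3 -0.5  0. ] | tool shift [-0.2745  0.0206 -0.0005] twist [-0.0098 -0.0085 -0.0001]
```

Request:
{"fn": "arm_command", "kwargs": {
  "grip": [0.085, 0.085, 0.085, 0.085, 0.085],
  "travel": [
    [-0.06, 0.003, 0],
    [-0.06, 0.003, 0],
    [-0.06, 0.003, 0],
    [-0.06, 0.003, 0],
    [-0.025, 0.003, 0]
  ],
  "twist": [
    [-0.005, -0.005, 0],
    [0, 0, 0],
    [0, 0, 0],
    [0, 0, 0],
    [0, 0, 0]
  ]
}}

```text
time: 17.0
eef_pos: [0.5082, 0.4206, 0.2357]
tool_rot: [[-0.033, 0.007, 0.999], [-0.999, 0.003, -0.033], [-0.003, -1.0, 0.007]]
contact_force: [0.4, -0.5, 0.2]
width: 0.0849
```

Request:
{"fn": "arm_command", "kwargs": {
  "grip": [0.085, 0.085],
  "travel": [
    [0, 0, 0],
    [0, 0, 0]
  ],
  "twist": [
    [0, 0, 0],
    [0, 0, 0]
  ]
}}

```text
time: 17.25
eef_pos: [0.507, 0.4218, 0.2347]
tool_rot: [[-0.03, 0.006, 1.0], [-1.0, 0.002, -0.03], [-0.002, -1.0, 0.006]]
contact_force: [-0.1, -0.7, 0.2]
width: 0.0851
```

```bash
python3 -c "
from h import *
to([.5105,.4175,.115]); snap('wrist','w4'); im,P=pts('w4')
reg(P,'lid',(220,100,420,330),.142,.165)
reg(P,'shoulder',(220,100,420,330),.118,.165)
m=(P[...,2]>.05)&(P[...,2]<.068)
print([ (np.nanmin(P[m][:,i]),np.nanmax(P[m][:,i])) for i in (0,1)])
"
```

```text
t 17.25 pos [0.507  0.4218 0.2347] w 0.0851 F [-0.1 -0.7  0.2] | tool shift [0.0044 0.1197 0.0029] twist [-0.0056  0.0035 -0.0021]
lid 3687 z 0.142 0.15 rect [510.8 419. ] [53.3 53.7] 75.3 circ [510.7 418.8] 27.4
shoulder 5049 z 0.118 0.15 rect [481.1 365.6] [194.5  72.2] 61.0 circ [477.9 367.4] 98.5
[(np.float64(0.23667854210729472), np.float64(0.8580957634060585)), (np.float64(0.1847649822231348), np.float64(0.5944271337363934))]
```

View pics/w4.png

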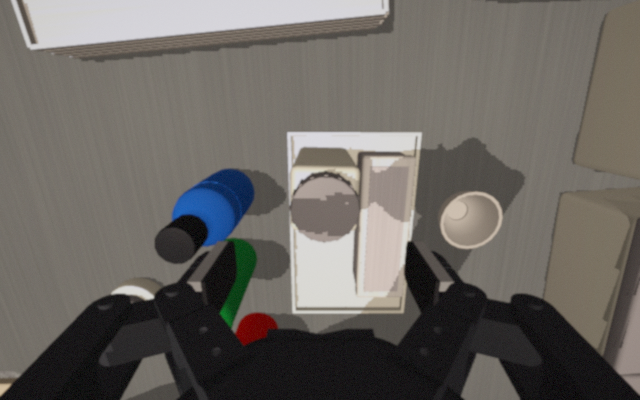

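The canister is seen at (325,205), square to the tray, with the tin beside it. I'll descend onto it.

Request:
{"fn": "arm_command", "kwargs": {
  "grip": [0.085, 0.085, 0.085, 0.085, 0.085],
  "travel": [
    [0.003, 0.02, 0.003],
    [0, 0.04, 0],
    [0, 0.04, 0],
    [0, 0.018, 0],
    [0, 0, 0]
  ],
  "twist": [
    [-0.005, 0.003, -0.002],
    [0, 0, 0],
    [0, 0, 0],
    [0, 0, 0],
    [0, 0, 0]
  ]
}}

```text
time: 17.92
eef_pos: [0.5141, 0.4099, 0.1115]
tool_rot: [[-0.043, 0.001, 0.999], [-0.999, -0.004, -0.043], [0.004, -1.0, 0.002]]
contact_force: [-0.1, -0.4, 0.2]
width: 0.0849
```

```bash
python3 -c "
from h import *
to([.5105,.4178,.111])"
```

```text
t 17.93 pos [0.5141 0.4099 0.1115] w 0.0849 F [-0.1 -0.4  0.2] | tool shift [-0.0077  0.0005 -0.0039] twist [-0.0015 -0.0096  0.0042]
```

Request:
{"fn": "arm_command", "kwargs": {
  "grip": [0.085, 0.085],
  "travel": [
    [-0.008, 0.002, -0.004],
    [0, 0, 0]
  ],
  "twist": [
    [-0.001, -0.009, 0.004],
    [0, 0, 0]
  ]
}}

```text
time: 18.18
eef_pos: [0.5114, 0.4196, 0.1116]
tool_rot: [[-0.034, 0.003, 0.999], [-0.999, 0.003, -0.034], [-0.003, -1.0, 0.003]]
contact_force: [-0.0, 0.9, 0.3]
width: 0.0849
```

Request:
{"fn": "arm_command", "kwargs": {
  "grip": [0.05, 0.05, 0.05, 0.05, 0.05],
  "travel": [
    [0, 0, 0],
    [0, 0, 0],
    [0, 0, 0],
    [0, 0, 0],
    [0, 0, 0]
  ],
  "twist": [
    [0, 0, 0],
    [0, 0, 0],
    [0, 0, 0],
    [0, 0, 0],
    [0, 0, 0]
  ],
  "force": 40
}}

```text
time: 18.8
eef_pos: [0.5114, 0.4204, 0.1135]
tool_rot: [[-0.034, 0.005, 0.999], [-0.999, 0.005, -0.034], [-0.005, -1.0, 0.004]]
contact_force: [-0.3, -1.0, 0.3]
width: 0.0576
```

```bash
python3 -c "
from h import *
to([.5105,.4178,.111])"
```

```text
t 18.8 pos [0.5114 0.4204 0.1135] w 0.0576 F [-0.3 -1.   0.3] | tool shift [ 0.0027  0.0024 -0.0008] twist [-0.0044 -0.0001 -0.0048]
```

Request:
{"fn": "arm_command", "kwargs": {
  "grip": [0.05, 0.05, 0.05, 0.05],
  "travel": [
    [0, -0.015, 0],
    [0, -0.03, 0],
    [0, -0.04, 0],
    [0.01, -0.025, 0]
  ],
  "twist": [
    [0, 0, 0],
    [0, 0, 0],
    [0, 0, 0],
    [0, 0, 0]
  ]
}}

```text
time: 19.3
eef_pos: [0.5088, 0.4087, 0.2249]
tool_rot: [[-0.033, -0.001, 0.999], [-0.999, -0.0, -0.033], [0.0, -1.0, -0.001]]
contact_force: [0.6, -0.3, -3.8]
width: 0.0581
```

Request:
{"fn": "arm_command", "kwargs": {
  "grip": [0.05, 0.05, 0.05, 0.05, 0.05],
  "travel": [
    [0.03, 0, 0.004],
    [0.05, 0, 0.006],
    [0.06, 0, 0.006],
    [0.06, 0, 0.006],
    [0.06, 0, 0.006]
  ],
  "twist": [
    [0, 0, 0],
    [0, 0, 0],
    [0, 0, 0],
    [0, 0, 0],
    [0, 0, 0]
  ]
}}

```text
time: 19.92
eef_pos: [0.5296, 0.1478, 0.2304]
tool_rot: [[-0.023, 0.007, 1.0], [-1.0, 0.008, -0.023], [-0.009, -1.0, 0.007]]
contact_force: [0.6, 0.2, -4.5]
width: 0.0574
```

Request:
{"fn": "arm_command", "kwargs": {
  "grip": [0.05, 0.05, 0.05, 0.05, 0.05],
  "travel": [
    [0.06, 0, 0.006],
    [0.06, 0, 0.006],
    [0.06, 0, 0.006],
    [0.05, 0, 0.004],
    [0.05, 0, 0.004]
  ],
  "twist": [
    [0, 0, 0],
    [0, 0, 0],
    [0, 0, 0],
    [0, 0, 0],
    [0, 0, 0]
  ]
}}

```text
time: 20.55
eef_pos: [0.549, -0.1442, 0.2328]
tool_rot: [[-0.025, 0.012, 1.0], [-1.0, 0.006, -0.025], [-0.006, -1.0, 0.012]]
contact_force: [0.1, 0.4, -5.1]
width: 0.0578
```

```bash
python3 -c "
from h import *
to([.555,-.2575,.114])"
```

```text
t 20.55 pos [ 0.549  -0.1442  0.2328] w 0.0578 F [ 0.1  0.4 -5.1] | tool shift [0.1139 0.1181 0.0074] twist [-0.0123  0.0091 -0.0065]
```

Request:
{"fn": "arm_command", "kwargs": {
  "grip": [0.05, 0.05, 0.05, 0.05, 0.05],
  "travel": [
    [0.045, 0, 0.004],
    [0.035, 0, 0.003],
    [0.02, 0.01, 0],
    [0, 0.04, 0],
    [0, 0.02, 0]
  ],
  "twist": [
    [-0.006, 0.004, -0.003],
    [0, 0, 0],
    [0, 0, 0],
    [0, 0, 0],
    [0, 0, 0]
  ]
}}

```text
time: 21.18
eef_pos: [0.5526, -0.2544, 0.1637]
tool_rot: [[-0.038, 0.01, 0.999], [-0.999, -0.001, -0.038], [0.001, -1.0, 0.01]]
contact_force: [-0.6, 0.3, -4.1]
width: 0.0579
```

```bash
python3 -c "
from h import *
to([.555,-.2575,.114])"
```

```text
t 21.18 pos [ 0.5526 -0.2544  0.1637] w 0.0579 F [-0.6  0.3 -4.1] | tool shift [0.003  0.0497 0.0021] twist [-0.01   -0.0043  0.001 ]
```

Request:
{"fn": "arm_command", "kwargs": {
  "grip": [0.05, 0.05, 0.05, 0.05, 0.05],
  "travel": [
    [0.002, 0.012, 0.002],
    [0, 0.014, 0],
    [0, 0.01, 0],
    [0, 0.006, 0],
    [0, 0.003, 0]
  ],
  "twist": [
    [-0.008, -0.003, 0],
    [0, 0, 0],
    [0, 0, 0],
    [0, 0, 0],
    [0, 0, 0]
  ]
}}

```text
time: 21.8
eef_pos: [0.5549, -0.254, 0.1157]
tool_rot: [[-0.032, 0.0, 0.999], [-0.999, 0.001, -0.032], [-0.001, -1.0, 0.0]]
contact_force: [0.1, -0.1, -4.1]
width: 0.0574
```

```bash
python3 -c "
from h import *
to([.555,-.2575,.114])"
```

```text
t 21.8 pos [ 0.5549 -0.254   0.1157] w 0.0574 F [ 0.1 -0.1 -4.1] | tool shift [0.0035 0.0017 0.0002] twist [-0.0002  0.002  -0.0011]
```

Request:
{"fn": "arm_command", "kwargs": {
  "grip": [0.05, 0.05, 0.085, 0.085, 0.085],
  "travel": [
    [0, 0.002, 0],
    [0, 0.001, 0],
    [0, 0, 0],
    [0, 0, 0],
    [0, 0, 0]
  ],
  "twist": [
    [0, 0, 0],
    [0, 0, 0],
    [0, 0, 0],
    [0, 0, 0],
    [0, 0, 0]
  ]
}}

```text
time: 22.42
eef_pos: [0.5571, -0.2549, 0.1156]
tool_rot: [[-0.032, 0.006, 0.999], [-0.999, -0.001, -0.032], [0.001, -1.0, 0.006]]
contact_force: [0.5, -0.5, 0.3]
width: 0.0855
```

Request:
{"fn": "arm_command", "kwargs": {
  "grip": [0.085, 0.085, 0.085, 0.085, 0.085],
  "travel": [
    [0, -0.015, 0],
    [0, -0.04, 0],
    [0, -0.05, 0],
    [0, -0.02, 0],
    [-0.04, 0, 0]
  ],
  "twist": [
    [0, 0, 0],
    [0, 0, 0],
    [0, 0, 0],
    [0, 0, 0],
    [0, 0, 0]
  ]
}}

```text
time: 23.05
eef_pos: [0.5583, -0.2181, 0.2489]
tool_rot: [[-0.038, 0.01, 0.999], [-0.999, -0.005, -0.038], [0.005, -1.0, 0.01]]
contact_force: [0.7, 0.3, -0.4]
width: 0.0854
```

Request:
{"fn": "arm_command", "kwargs": {
  "grip": [0.085, 0.085, 0.085, 0.085, 0.085],
  "travel": [
    [-0.06, 0, 0],
    [-0.06, 0, 0],
    [-0.06, 0, 0],
    [-0.06, 0, 0],
    [-0.06, 0, 0]
  ],
  "twist": [
    [0, 0, 0],
    [0, 0, 0],
    [0, 0, 0],
    [0, 0, 0],
    [0, 0, 0]
  ]
}}

```text
time: 23.68
eef_pos: [0.5726, 0.0873, 0.2547]
tool_rot: [[-0.045, 0.021, 0.999], [-0.999, -0.007, -0.045], [0.006, -1.0, 0.022]]
contact_force: [1.5, -0.1, -1.0]
width: 0.0855
```

```bash
python3 -c "
from h import *
to([.574,.338,.23])"
```

```text
t 23.68 pos [0.5726 0.0873 0.2547] w 0.0855 F [ 1.5 -0.1 -1. ] | tool shift [-0.2507  0.023  -0.0104] twist [-0.0217 -0.0114  0.0059]
```

Request:
{"fn": "arm_command", "kwargs": {
  "grip": [0.085, 0.085, 0.085, 0.085, 0.085],
  "travel": [
    [-0.06, 0.004, -0.003],
    [-0.06, 0.004, -0.003],
    [-0.06, 0.004, -0.003],
    [-0.045, 0.004, -0.002],
    [-0.015, 0, 0]
  ],
  "twist": [
    [-0.015, -0.008, 0.004],
    [0, 0, 0],
    [0, 0, 0],
    [0, 0, 0],
    [0, 0, 0]
  ]
}}

```text
time: 24.3
eef_pos: [0.5697, 0.3415, 0.2444]
tool_rot: [[-0.03, 0.013, 0.999], [-1.0, 0.004, -0.03], [-0.005, -1.0, 0.013]]
contact_force: [0.4, -1.1, 0.8]
width: 0.0852
```

Request:
{"fn": "arm_command", "kwargs": {
  "grip": [0.085, 0.085],
  "travel": [
    [0, 0, 0],
    [0, 0, 0]
  ],
  "twist": [
    [0, 0, 0],
    [0, 0, 0]
  ]
}}

```text
time: 24.55
eef_pos: [0.5701, 0.3403, 0.2455]
tool_rot: [[-0.031, 0.014, 0.999], [-1.0, 0.003, -0.031], [-0.004, -1.0, 0.014]]
contact_force: [1.4, -0.2, 1.0]
width: 0.0848
```

```bash
python3 -c "
from h import *
to([.574,.338,.046]); snap('wrist','w5'); im,P=pts('w5')
reg(P,'tin',(220,0,420,330),.05,.07)
snap('top','t5'); im,P=pts('t5')
print('top, check pan')
reg(P,'can',(370,115,475,250),.14,.17)
reg(P,'all',(370,115,475,250),.10,.17)
"
```

```text
t 24.55 pos [0.5701 0.3403 0.2455] w 0.0848 F [ 1.4 -0.2  1. ] | tool shift [0.0029 0.1995 0.0011] twist [-0.0143  0.0032 -0.0036]
tin 8185 z 0.053 0.062 rect [577.  358.2] [168.   56.3] 87.9 circ [576.7 358.2] 87.7
top, check pan
can 563 z 0.14 0.162 rect [ 504.6 -322.7] [214.8  76.6] 61.0 circ [ 518.2 -330.2] 107.6
all 1288 z 0.1 0.162 rect [ 503.1 -322.7] [235.2  98.3] 61.8 circ [ 525.1 -334.5] 117.6
```

View pics/w5.png

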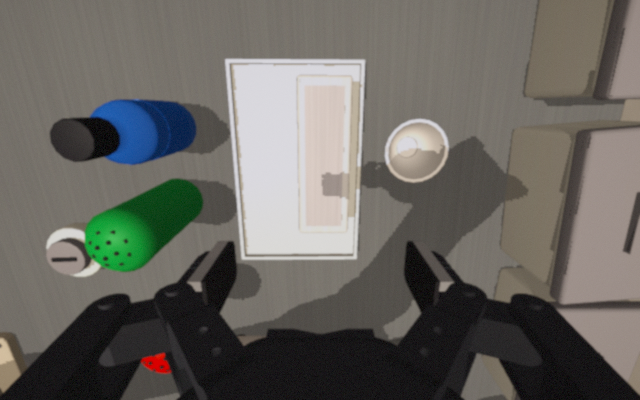

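View pics/t5.png

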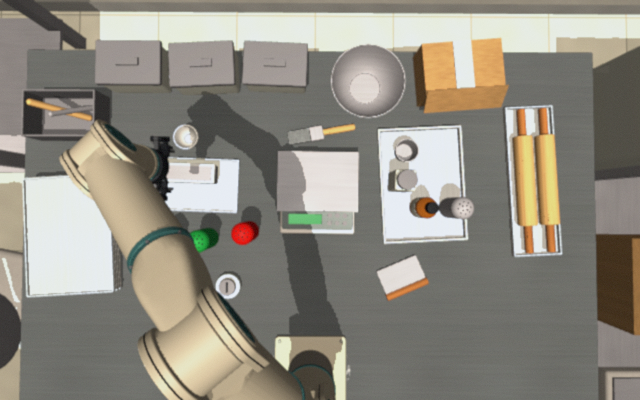

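All three stand upright in the pan: shaker (462,208), bottle (425,208), canister (404,180). The cup is untouched at (405,149). In the wrist view the tin is at (325,155), centred 20 mm further to +y than the tray's middle. The ramekin at (417,150) is near the rear finger, so I'll narrow the jaws and stop on the way down to check.

Request:
{"fn": "arm_command", "kwargs": {
  "grip": [0.076, 0.076, 0.076, 0.076, 0.076],
  "travel": [
    [-0.014, 0.02, 0.006],
    [0, 0.04, 0],
    [0, 0.05, 0],
    [0, 0.02, 0],
    [0, 0, 0]
  ],
  "twist": [
    [-0.012, 0.003, -0.003],
    [0, 0, 0],
    [0, 0, 0],
    [0, 0, 0],
    [0, 0, 0]
  ]
}}

```text
time: 25.28
eef_pos: [0.5828, 0.3453, 0.1146]
tool_rot: [[-0.047, 0.007, 0.999], [-0.999, -0.002, -0.046], [0.002, -1.0, 0.007]]
contact_force: [-0.1, 0.5, 0.1]
width: 0.0761
```

```bash
python3 -c "
from h import *
to([.576,.357,.048])"
```

```text
t 25.27 pos [0.5828 0.3453 0.1146] w 0.0761 F [-0.1  0.5  0.1] | tool shift [-0.0115  0.0665 -0.0078] twist [-0.0068 -0.0127  0.0016]
```

Request:
{"fn": "arm_command", "kwargs": {
  "grip": [0.076, 0.076, 0.076, 0.076],
  "travel": [
    [-0.011, 0.005, -0.008],
    [0, 0.012, 0],
    [0, 0.012, 0],
    [0, 0, 0]
  ],
  "twist": [
    [-0.006, -0.011, 0.001],
    [0, 0, 0],
    [0, 0, 0],
    [0, 0, 0]
  ]
}}

```text
time: 25.78
eef_pos: [0.5767, 0.3575, 0.0869]
tool_rot: [[-0.036, 0.004, 0.999], [-0.999, 0.002, -0.036], [-0.002, -1.0, 0.004]]
contact_force: [-0.1, 0.6, 0.4]
width: 0.0758
```

```bash
python3 -c "
from h import *
to([.576,.357,.048])"
```

```text
t 25.77 pos [0.5767 0.3575 0.0869] w 0.0758 F [-0.1  0.6  0.4] | tool shift [ 0.0006  0.0389 -0.0009] twist [-0.0043 -0.0024 -0.002 ]
```

Request:
{"fn": "arm_command", "kwargs": {
  "grip": [0.076, 0.076, 0.076, 0.076],
  "travel": [
    [0, 0.012, -0.001],
    [0, 0.014, 0],
    [0, 0.01, 0],
    [0, 0, 0]
  ],
  "twist": [
    [-0.004, -0.002, -0.002],
    [0, 0, 0],
    [0, 0, 0],
    [0, 0, 0]
  ]
}}

```text
time: 26.28
eef_pos: [0.5758, 0.3572, 0.0481]
tool_rot: [[-0.034, -0.0, 0.999], [-0.999, -0.001, -0.034], [0.001, -1.0, -0.0]]
contact_force: [-0.5, -0.2, 0.8]
width: 0.0759
```

```bash
python3 -c "
from h import *
to([.576,.357,.048])"
```

```text
t 26.27 pos [0.5758 0.3572 0.0481] w 0.0759 F [-0.5 -0.2  0.8] | tool shift [0.0002 0.0001 0.0002] twist [ 0.0001 -0.0006  0.0006]
```

Request:
{"fn": "arm_command", "kwargs": {
  "grip": [0.045, 0.045, 0.045, 0.045, 0.045],
  "travel": [
    [0, 0, 0],
    [0, 0, 0],
    [0, 0, 0],
    [0, 0, 0],
    [0, 0, 0]
  ],
  "twist": [
    [0, 0, 0],
    [0, 0, 0],
    [0, 0, 0],
    [0, 0, 0],
    [0, 0, 0]
  ],
  "force": 70
}}

```text
time: 26.9
eef_pos: [0.5766, 0.3575, 0.0486]
tool_rot: [[-0.034, 0.002, 0.999], [-0.999, 0.0, -0.034], [-0.0, -1.0, 0.001]]
contact_force: [-0.1, 1.6, -0.9]
width: 0.0551
```

```bash
python3 -c "
from h import *
to([.576,.357,.048])"
```

```text
t 26.9 pos [0.5766 0.3575 0.0486] w 0.0551 F [-0.1  1.6 -0.9] | tool shift [ 0.0005  0.0006 -0.0006] twist [-0.0015 -0.0006 -0.0005]
```

Request:
{"fn": "arm_command", "kwargs": {
  "grip": [0.045, 0.045, 0.045, 0.045],
  "travel": [
    [0, -0.015, 0],
    [0, -0.03, 0],
    [0, -0.04, 0],
    [0.01, -0.03, 0]
  ],
  "twist": [
    [0, 0, 0],
    [0, 0, 0],
    [0, 0, 0],
    [0, 0, 0]
  ]
}}

```text
time: 27.4
eef_pos: [0.5715, 0.3459, 0.1636]
tool_rot: [[-0.032, -0.01, 0.999], [-0.999, -0.006, -0.032], [0.006, -1.0, -0.01]]
contact_force: [-0.2, -0.4, -5.0]
width: 0.0547
```

Request:
{"fn": "arm_command", "kwargs": {
  "grip": [0.045, 0.045, 0.045, 0.045, 0.045],
  "travel": [
    [0.03, 0, 0],
    [0.05, 0, 0],
    [0.06, 0, 0],
    [0.06, 0, 0],
    [0.06, 0, 0]
  ],
  "twist": [
    [0, -0.01, 0],
    [0, -0.01, 0],
    [0, -0.01, 0],
    [0, 0, 0],
    [0, 0, 0]
  ]
}}

```text
time: 28.02
eef_pos: [0.5677, 0.0869, 0.1704]
tool_rot: [[0.01, -0.005, 1.0], [-1.0, 0.001, 0.01], [-0.001, -1.0, -0.005]]
contact_force: [0.8, 0.0, -5.6]
width: 0.0552
```

```bash
python3 -c "
from h import *
to([.552,-.022,.130],0)"
```

```text
t 28.02 pos [0.5677 0.0869 0.1704] w 0.0552 F [ 0.8  0.  -5.6] | tool shift [ 0.1088  0.0403 -0.0166] twist [ 0.0049  0.0102 -0.0013]
```

Request:
{"fn": "arm_command", "kwargs": {
  "grip": [0.045, 0.045, 0.045, 0.045, 0.045],
  "travel": [
    [0.045, 0, -0.006],
    [0.035, 0, -0.005],
    [0.015, 0.005, -0.003],
    [0, 0.01, 0],
    [0, 0.01, 0]
  ],
  "twist": [
    [0.004, 0.006, 0],
    [0, 0, 0],
    [0, 0, 0],
    [0, 0, 0],
    [0, 0, 0]
  ]
}}

```text
time: 28.65
eef_pos: [0.5522, -0.0171, 0.1465]
tool_rot: [[-0.005, -0.001, 1.0], [-1.0, -0.002, -0.005], [0.002, -1.0, -0.001]]
contact_force: [-0.1, -0.3, -6.1]
width: 0.0551
```

```bash
python3 -c "
from h import *
to([.552,-.022,.111],0)"
```

```text
t 28.65 pos [ 0.5522 -0.0171  0.1465] w 0.0551 F [-0.1 -0.3 -6.1] | tool shift [ 0.0049  0.0356 -0.0001] twist [ 0.001  -0.0047  0.0022]
```

Request:
{"fn": "arm_command", "kwargs": {
  "grip": [0.045, 0.045, 0.045, 0.045, 0.045],
  "travel": [
    [0.005, 0.01, 0],
    [0, 0.012, 0],
    [0, 0.006, 0],
    [0, 0.003, 0],
    [0, 0, 0]
  ],
  "twist": [
    [0.001, -0.004, 0.002],
    [0, 0, 0],
    [0, 0, 0],
    [0, 0, 0],
    [0, 0, 0]
  ]
}}

```text
time: 29.28
eef_pos: [0.5519, -0.0174, 0.1117]
tool_rot: [[0.006, -0.002, 1.0], [-1.0, 0.002, 0.006], [-0.002, -1.0, -0.002]]
contact_force: [-0.3, -0.2, -5.2]
width: 0.0548
```

```bash
python3 -c "
from h import *
to([.552,-.022,.111],0)"
```

```text
t 29.27 pos [ 0.5519 -0.0174  0.1117] w 0.0548 F [-0.3 -0.2 -5.2] | tool shift [0.0046 0.0007 0.    ] twist [ 0.0023  0.0063 -0.0025]
```

Request:
{"fn": "arm_command", "kwargs": {
  "grip": [0.045, 0.045, 0.045, 0.045],
  "travel": [
    [0.004, -0.001, 0],
    [0, 0, 0],
    [0, 0.002, 0],
    [0, 0.001, 0]
  ],
  "twist": [
    [0.002, 0.006, -0.002],
    [0, 0, 0],
    [0, 0, 0],
    [0, 0, 0]
  ]
}}

```text
time: 29.78
eef_pos: [0.5528, -0.0221, 0.1107]
tool_rot: [[-0.001, 0.002, 1.0], [-1.0, 0.0, -0.001], [-0.0, -1.0, 0.002]]
contact_force: [-0.2, 0.2, -5.7]
width: 0.0552
```

```bash
python3 -c "
from h import *
to([.552,-.022,.111],0)"
```

```text
t 29.77 pos [ 0.5528 -0.0221  0.1107] w 0.0552 F [-0.2  0.2 -5.7] | tool shift [-0.0001 -0.0003 -0.0008] twist [-0.0023 -0.0008 -0.0001]
```

Request:
{"fn": "arm_command", "kwargs": {
  "grip": [0.045, 0.045, 0.045],
  "travel": [
    [0, 0.002, 0],
    [0, 0.002, 0],
    [0, 0, 0]
  ],
  "twist": [
    [0, 0, 0],
    [0, 0, 0],
    [0, 0, 0]
  ]
}}

```text
time: 30.15
eef_pos: [0.5532, -0.0219, 0.11]
tool_rot: [[-0.001, 0.004, 1.0], [-1.0, -0.002, -0.001], [0.002, -1.0, 0.004]]
contact_force: [0.3, -1.0, -6.0]
width: 0.0549
```

Request:
{"fn": "arm_command", "kwargs": {
  "grip": [0.045, 0.045, 0.045],
  "travel": [
    [0, 0.003, 0],
    [0, 0.002, 0],
    [0, 0.001, 0]
  ],
  "twist": [
    [-0.003, 0, 0.002],
    [0, 0, 0],
    [0, 0, 0]
  ]
}}

```text
time: 30.52
eef_pos: [0.5535, -0.0219, 0.1095]
tool_rot: [[-0.0, 0.002, 1.0], [-1.0, -0.002, -0.0], [0.002, -1.0, 0.002]]
contact_force: [-2.3, -0.4, 0.6]
width: 0.055
```

Request:
{"fn": "arm_command", "kwargs": {
  "grip": [0.085, 0.085, 0.085, 0.085],
  "travel": [
    [0, 0, 0],
    [0, 0, 0],
    [0, 0, 0],
    [0, -0.02, 0]
  ],
  "twist": [
    [0, 0, 0],
    [0, 0, 0],
    [0, 0, 0],
    [0, 0, 0]
  ],
  "force": 40
}}

```text
time: 31.02
eef_pos: [0.5542, -0.0215, 0.1289]
tool_rot: [[-0.0, 0.003, 1.0], [-1.0, -0.001, -0.0], [0.001, -1.0, 0.003]]
contact_force: [1.3, -0.0, 0.0]
width: 0.0849
```

Request:
{"fn": "arm_command", "kwargs": {
  "grip": [0.085, 0.085, 0.085, 0.085, 0.085],
  "travel": [
    [0, -0.04, 0],
    [0, -0.05, 0],
    [0, -0.03, 0],
    [0.04, 0, 0],
    [0.06, 0, 0]
  ],
  "twist": [
    [0, 0, 0],
    [0, 0, 0],
    [0, 0.01, 0],
    [0, 0.012, 0],
    [0, 0.012, 0]
  ]
}}

```text
time: 31.65
eef_pos: [0.555, -0.1169, 0.2542]
tool_rot: [[-0.024, 0.008, 1.0], [-1.0, 0.002, -0.024], [-0.003, -1.0, 0.008]]
contact_force: [1.2, 0.6, -0.3]
width: 0.0851
```

```bash
python3 -c "
from h import *
to([.555,-.257,.24]); snap('wrist','w6'); im,P=pts('w6')
reg(P,'tin',(0,0,640,400),.105,.130)
"
```

```text
t 31.65 pos [ 0.555  -0.1169  0.2542] w 0.0851 F [ 1.2  0.6 -0.3] | tool shift [0.1401 0.0139 0.0032] twist [-0.0083  0.0101 -0.0026]
tin 14831 z 0.105 0.13 rect [ 725.6 -195.8] [352.9 514.3] 73.2 circ [ 731.  -177.2] 293.9
```

View pics/w6.png

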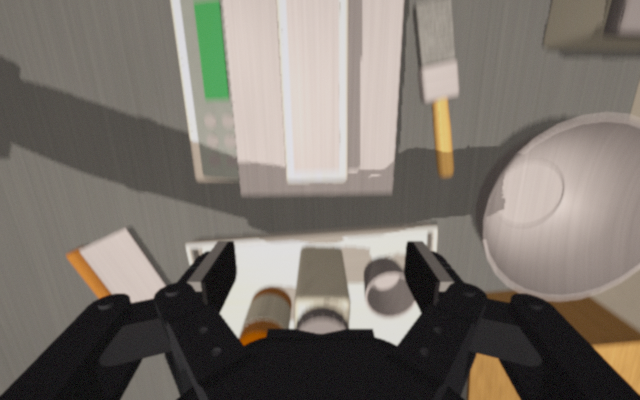

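The tin lies lengthwise in the middle of the platter: columns 280-348 against the platter's 235-395, and the lower part of the housing is nearer the camera. The canister is ahead at (322,290). Next I'll check the top-view numbers from t5 and move on to the canister.

```bash
python3 -c "
from h import *
im,P=pts('t5')
reg(P,'can',(388,166,420,194),.135,.16)
reg(P,'cap',(410,192,440,222),.14,.17)
reg(P,'shk',(448,192,478,222),.1,.16)
"
```

```text
can 332 z 0.136 0.153 rect [ 553.8 -257.2] [52.  51.8] 26.8 circ [ 554.1 -257. ] 27.0
cap 131 z 0.14 0.162 rect [ 478.8 -320.2] [29.1 30.8] 1.8 circ [ 479.4 -320.6] 15.9
shk 455 z 0.101 0.147 rect [ 479.1 -408.3] [56.6 59.5] 0.8 circ [ 479.1 -408.9] 30.8
```

Request:
{"fn": "arm_command", "kwargs": {
  "grip": [0.085, 0.085, 0.085, 0.085, 0.085],
  "travel": [
    [0.055, 0.002, 0.001],
    [0.04, 0.004, 0.001],
    [0.02, 0.004, 0],
    [0.01, 0.002, 0],
    [0, 0, 0]
  ],
  "twist": [
    [-0.007, 0.008, -0.002],
    [0, 0, 0],
    [0, 0, 0],
    [0, 0, 0],
    [0, 0, 0]
  ]
}}

```text
time: 32.33
eef_pos: [0.5507, -0.2537, 0.2414]
tool_rot: [[-0.048, 0.0, 0.999], [-0.999, -0.006, -0.048], [0.006, -1.0, 0.0]]
contact_force: [-0.3, 0.7, -0.6]
width: 0.085
```

```bash
python3 -c "
from h import *
to([.556,-.2545,.114])"
```

```text
t 32.33 pos [ 0.5507 -0.2537  0.2414] w 0.085 F [-0.3  0.7 -0.6] | tool shift [-0.0003  0.1275  0.0053] twist [-0.0004 -0.0138  0.0061]
```

Request:
{"fn": "arm_command", "kwargs": {
  "grip": [0.085, 0.085, 0.085, 0.085, 0.085],
  "travel": [
    [0, 0.015, 0.005],
    [0, 0.04, 0],
    [0, 0.04, 0],
    [0, 0.025, 0],
    [0, 0.006, 0]
  ],
  "twist": [
    [0, -0.012, 0.005],
    [0, 0, 0],
    [0, 0, 0],
    [0, 0, 0],
    [0, 0, 0]
  ]
}}

```text
time: 32.95
eef_pos: [0.5599, -0.2445, 0.1105]
tool_rot: [[-0.021, 0.004, 1.0], [-1.0, 0.004, -0.021], [-0.004, -1.0, 0.004]]
contact_force: [-0.6, -0.1, 0.5]
width: 0.0852
```

```bash
python3 -c "
from h import *
to([.556,-.2545,.114])"
```

```text
t 32.95 pos [ 0.5599 -0.2445  0.1105] w 0.0852 F [-0.6 -0.1  0.5] | tool shift [ 0.01   -0.0036 -0.0037] twist [-0.0037  0.0124 -0.0043]
```

Request:
{"fn": "arm_command", "kwargs": {
  "grip": [0.085, 0.085, 0.085],
  "travel": [
    [0.009, -0.003, -0.004],
    [0, 0, 0],
    [0, 0, 0]
  ],
  "twist": [
    [-0.003, 0.011, -0.004],
    [0, 0, 0],
    [0, 0, 0]
  ]
}}

```text
time: 33.33
eef_pos: [0.5572, -0.2531, 0.1154]
tool_rot: [[-0.031, 0.003, 1.0], [-1.0, -0.0, -0.031], [0.0, -1.0, 0.003]]
contact_force: [0.2, 1.7, -1.1]
width: 0.0851
```

```bash
python3 -c "
from h import *
to([.556,-.2545,.114])"
```

```text
t 33.33 pos [ 0.5572 -0.2531  0.1154] w 0.0851 F [ 0.2  1.7 -1.1] | tool shift [ 0.0014  0.0013 -0.0011] twist [-0.0035  0.0026  0.0002]
```

Request:
{"fn": "arm_command", "kwargs": {
  "grip": [0.05, 0.05, 0.05, 0.05, 0.05],
  "travel": [
    [0.001, 0.001, -0.001],
    [0, 0, 0],
    [0, 0, 0],
    [0, 0, 0],
    [0, 0, 0]
  ],
  "twist": [
    [-0.003, 0, 0],
    [0, 0, 0],
    [0, 0, 0],
    [0, 0, 0],
    [0, 0, 0]
  ]
}}

```text
time: 33.95
eef_pos: [0.5562, -0.2546, 0.1156]
tool_rot: [[-0.032, 0.002, 0.999], [-0.999, -0.001, -0.032], [0.001, -1.0, 0.002]]
contact_force: [-1.9, 0.4, 0.6]
width: 0.0576
```

Request:
{"fn": "arm_command", "kwargs": {
  "grip": [0.05, 0.05, 0.05, 0.05, 0.05],
  "travel": [
    [0, -0.015, 0],
    [0, -0.04, 0],
    [0, -0.05, 0],
    [0, -0.04, 0],
    [-0.02, -0.01, 0]
  ],
  "twist": [
    [0, 0, 0],
    [0, 0, 0],
    [0, 0, 0],
    [0, 0, 0],
    [0, 0, 0]
  ]
}}

```text
time: 34.58
eef_pos: [0.5543, -0.2348, 0.2745]
tool_rot: [[-0.034, -0.004, 0.999], [-0.999, 0.001, -0.034], [-0.001, -1.0, -0.004]]
contact_force: [0.6, 0.9, -4.9]
width: 0.0577
```

Request:
{"fn": "arm_command", "kwargs": {
  "grip": [0.05, 0.05, 0.05, 0.05, 0.05],
  "travel": [
    [-0.05, 0, -0.006],
    [-0.06, 0, -0.006],
    [-0.06, 0, -0.006],
    [-0.06, 0, -0.006],
    [-0.06, 0, -0.006]
  ],
  "twist": [
    [0, 0, 0],
    [0, 0, 0],
    [0, 0, 0],
    [0, 0, 0],
    [0, 0, 0]
  ]
}}

```text
time: 35.2
eef_pos: [0.529, 0.0648, 0.2715]
tool_rot: [[-0.037, -0.011, 0.999], [-0.999, 0.003, -0.037], [-0.003, -1.0, -0.011]]
contact_force: [1.7, 1.2, -4.5]
width: 0.0575
```

```bash
python3 -c "
from h import *
to([.511,.422,.24])"
```

```text
t 35.2 pos [0.529  0.0648 0.2715] w 0.0575 F [ 1.7  1.2 -4.5] | tool shift [-0.3562  0.0328 -0.0309] twist [ 0.0114 -0.0033 -0.0025]
```

Request:
{"fn": "arm_command", "kwargs": {
  "grip": [0.05, 0.05, 0.05, 0.05, 0.05],
  "travel": [
    [-0.06, 0, -0.004],
    [-0.06, 0, -0.004],
    [-0.06, 0, -0.004],
    [-0.06, 0, -0.004],
    [-0.05, 0, -0.003]
  ],
  "twist": [
    [0.008, -0.002, -0.002],
    [0, 0, 0],
    [0, 0, 0],
    [0, 0, 0],
    [0, 0, 0]
  ]
}}

```text
time: 35.83
eef_pos: [0.5074, 0.3671, 0.2662]
tool_rot: [[-0.026, -0.016, 1.0], [-1.0, -0.002, -0.026], [0.002, -1.0, -0.016]]
contact_force: [1.1, -0.1, -4.5]
width: 0.0576
```

Request:
{"fn": "arm_command", "kwargs": {
  "grip": [0.05, 0.05, 0.05, 0.05],
  "travel": [
    [-0.035, 0, -0.002],
    [-0.015, 0, 0],
    [0, 0.02, 0],
    [0, 0.02, 0]
  ],
  "twist": [
    [0, 0, 0],
    [0, 0, 0],
    [0, 0, 0],
    [0, 0, 0]
  ]
}}

```text
time: 36.33
eef_pos: [0.4965, 0.4254, 0.2219]
tool_rot: [[-0.013, -0.024, 1.0], [-1.0, -0.003, -0.013], [0.003, -1.0, -0.024]]
contact_force: [0.3, -0.3, -4.1]
width: 0.0572
```

```bash
python3 -c "
from h import *
to([.511,.420,.116])"
```

```text
t 36.33 pos [0.4965 0.4254 0.2219] w 0.0572 F [ 0.3 -0.3 -4.1] | tool shift [0.0049 0.1056 0.0171] twist [0.024  0.0207 0.0032]
```

Request:
{"fn": "arm_command", "kwargs": {
  "grip": [0.05, 0.05, 0.05, 0.05],
  "travel": [
    [0.004, 0.01, 0.016],
    [0, 0.02, 0],
    [0, 0.03, 0],
    [0, 0, 0]
  ],
  "twist": [
    [0.02, 0.018, 0.003],
    [0, 0, 0],
    [0, 0, 0],
    [0, 0, 0]
  ]
}}

```text
time: 36.83
eef_pos: [0.5151, 0.4145, 0.1573]
tool_rot: [[-0.038, -0.003, 0.999], [-0.999, -0.008, -0.038], [0.008, -1.0, -0.003]]
contact_force: [0.5, -0.4, -4.7]
width: 0.0574
```

```bash
python3 -c "
from h import *
to([.511,.420,.116])"
```

```text
t 36.83 pos [0.5151 0.4145 0.1573] w 0.0574 F [ 0.5 -0.4 -4.7] | tool shift [-0.0057  0.0412 -0.0042] twist [ 0.0026 -0.0046  0.0078]
```

Request:
{"fn": "arm_command", "kwargs": {
  "grip": [0.05, 0.05, 0.05, 0.05, 0.05],
  "travel": [
    [-0.005, 0.008, -0.004],
    [0, 0.012, 0],
    [0, 0.01, 0],
    [0, 0.004, 0],
    [0, 0, 0]
  ],
  "twist": [
    [0.002, -0.004, 0.007],
    [0, 0, 0],
    [0, 0, 0],
    [0, 0, 0],
    [0, 0, 0]
  ]
}}

```text
time: 37.45
eef_pos: [0.5134, 0.4206, 0.1242]
tool_rot: [[-0.036, 0.004, 0.999], [-0.999, 0.003, -0.036], [-0.003, -1.0, 0.004]]
contact_force: [-0.1, 0.2, -4.8]
width: 0.0577
```

```bash
python3 -c "
from h import *
to([.511,.420,.116])"
```

```text
t 37.45 pos [0.5134 0.4206 0.1242] w 0.0577 F [-0.1  0.2 -4.8] | tool shift [ 0.0007  0.0082 -0.0024] twist [-0.004  -0.002  -0.0029]
```

Request:
{"fn": "arm_command", "kwargs": {
  "grip": [0.05, 0.05, 0.05, 0.05],
  "travel": [
    [0, 0.004, -0.003],
    [0, 0.004, 0],
    [0, 0.002, 0],
    [0, 0.001, 0]
  ],
  "twist": [
    [-0.003, -0.002, -0.002],
    [0, 0, 0],
    [0, 0, 0],
    [0, 0, 0]
  ]
}}

```text
time: 37.95
eef_pos: [0.5106, 0.4216, 0.1155]
tool_rot: [[-0.034, 0.003, 0.999], [-0.999, 0.002, -0.034], [-0.002, -1.0, 0.003]]
contact_force: [-1.9, -3.0, 5.4]
width: 0.0574
```

```bash
python3 -c "
from h import *
to([.511,.420,.116])"
```

```text
t 37.95 pos [0.5106 0.4216 0.1155] w 0.0574 F [-1.9 -3.   5.4] | tool shift [ 0.0016 -0.0005  0.0005] twist [-0.0027  0.0003 -0.002 ]
```

Request:
{"fn": "arm_command", "kwargs": {
  "grip": [0.085, 0.085, 0.085, 0.085],
  "travel": [
    [0, 0, 0],
    [0, 0, 0],
    [0, 0, 0],
    [0, -0.02, 0]
  ],
  "twist": [
    [0, 0, 0],
    [0, 0, 0],
    [0, 0, 0],
    [0, 0, 0]
  ]
}}

```text
time: 38.45
eef_pos: [0.511, 0.4219, 0.1357]
tool_rot: [[-0.034, 0.003, 0.999], [-0.999, 0.003, -0.034], [-0.003, -1.0, 0.003]]
contact_force: [0.2, 1.3, 0.1]
width: 0.0853
```

Request:
{"fn": "arm_command", "kwargs": {
  "grip": [0.085, 0.085, 0.085, 0.085, 0.085],
  "travel": [
    [0, -0.04, 0],
    [0, -0.05, 0],
    [0, -0.03, 0],
    [0.04, 0, 0],
    [0.06, 0, 0]
  ],
  "twist": [
    [0, 0, 0],
    [0, 0, 0],
    [0, 0, 0],
    [0, 0, 0],
    [0, 0, 0]
  ]
}}

```text
time: 39.08
eef_pos: [0.5074, 0.3276, 0.2679]
tool_rot: [[-0.025, 0.012, 1.0], [-1.0, 0.015, -0.025], [-0.016, -1.0, 0.011]]
contact_force: [0.9, -0.3, 0.6]
width: 0.085
```

Request:
{"fn": "arm_command", "kwargs": {
  "grip": [0.085, 0.085, 0.085, 0.085, 0.085],
  "travel": [
    [0.06, 0, 0],
    [0.06, 0, 0],
    [0.06, 0, 0],
    [0.06, 0, 0],
    [0.06, 0, 0]
  ],
  "twist": [
    [0, 0, 0],
    [0, 0, 0],
    [0, 0, 0],
    [0, 0, 0],
    [0, 0, 0]
  ]
}}

```text
time: 39.7
eef_pos: [0.5013, 0.0202, 0.2708]
tool_rot: [[-0.022, 0.025, 0.999], [-1.0, 0.017, -0.023], [-0.018, -1.0, 0.025]]
contact_force: [1.1, -0.5, 0.5]
width: 0.0854
```

```bash
python3 -c "
from h import *
to([.4805,-.3222,.24])"
```

```text
t 39.7 pos [0.5013 0.0202 0.2708] w 0.0854 F [ 1.1 -0.5  0.5] | tool shift [ 0.3433  0.0243 -0.0139] twist [-0.0249  0.0116 -0.0182]
```

Request:
{"fn": "arm_command", "kwargs": {
  "grip": [0.085, 0.085, 0.085, 0.085, 0.085],
  "travel": [
    [0.06, 0.003, -0.002],
    [0.06, 0.003, -0.002],
    [0.06, 0.003, -0.002],
    [0.06, 0.003, -0.002],
    [0.05, 0.003, -0.002]
  ],
  "twist": [
    [-0.018, 0.008, -0.013],
    [0, 0, 0],
    [0, 0, 0],
    [0, 0, 0],
    [0, 0, 0]
  ]
}}

```text
time: 40.33
eef_pos: [0.4846, -0.2798, 0.2619]
tool_rot: [[-0.031, 0.02, 0.999], [-1.0, -0.0, -0.031], [-0.001, -1.0, 0.02]]
contact_force: [0.6, -0.1, 0.9]
width: 0.0847
```

Request:
{"fn": "arm_command", "kwargs": {
  "grip": [0.085, 0.085, 0.085],
  "travel": [
    [0.03, 0, 0],
    [0.005, 0, 0],
    [0, 0, 0]
  ],
  "twist": [
    [0, 0, 0],
    [0, 0, 0],
    [0, 0, 0]
  ]
}}

```text
time: 40.7
eef_pos: [0.4826, -0.3199, 0.2648]
tool_rot: [[-0.038, 0.023, 0.999], [-0.999, -0.003, -0.038], [0.002, -1.0, 0.023]]
contact_force: [0.5, 0.0, -0.3]
width: 0.0849
```

```bash
python3 -c "
from h import *
to([.4805,-.3222,.155])"
```

```text
t 40.7 pos [ 0.4826 -0.3199  0.2648] w 0.0849 F [ 0.5  0.  -0.3] | tool shift [ 0.0021  0.1097 -0.0045] twist [-0.0231 -0.0039  0.0023]
```

Request:
{"fn": "arm_command", "kwargs": {
  "grip": [0.085, 0.085, 0.085, 0.085, 0.085],
  "travel": [
    [0.002, 0.015, -0.004],
    [0, 0.03, 0],
    [0, 0.03, 0],
    [0, 0.02, 0],
    [0, 0, 0]
  ],
  "twist": [
    [-0.02, -0.003, 0.002],
    [0, 0, 0],
    [0, 0, 0],
    [0, 0, 0],
    [0, 0, 0]
  ]
}}

```text
time: 41.32
eef_pos: [0.4803, -0.3128, 0.1656]
tool_rot: [[-0.021, -0.001, 1.0], [-1.0, 0.004, -0.021], [-0.004, -1.0, -0.001]]
contact_force: [-0.9, 0.1, 0.3]
width: 0.0851
```

```bash
python3 -c "
from h import *
to([.4805,-.3222,.155])"
```

```text
t 41.33 pos [ 0.4803 -0.3128  0.1656] w 0.0851 F [-0.9  0.1  0.3] | tool shift [0.0094 0.0105 0.0004] twist [ 0.001   0.0125 -0.0037]
```

Request:
{"fn": "arm_command", "kwargs": {
  "grip": [0.085, 0.085, 0.085],
  "travel": [
    [0.009, 0.006, 0],
    [0, 0.006, 0],
    [0, 0, 0]
  ],
  "twist": [
    [0.001, 0.011, -0.003],
    [0, 0, 0],
    [0, 0, 0]
  ]
}}

```text
time: 41.7
eef_pos: [0.4813, -0.3216, 0.1541]
tool_rot: [[-0.031, 0.002, 1.0], [-1.0, -0.0, -0.031], [0.0, -1.0, 0.002]]
contact_force: [0.3, -0.6, 0.4]
width: 0.0851
```

```bash
python3 -c "
from h import *
to([.4805,-.3222,.155])"
```

```text
t 41.7 pos [ 0.4813 -0.3216  0.1541] w 0.0851 F [ 0.3 -0.6  0.4] | tool shift [ 0.0006 -0.0009 -0.0007] twist [-0.0017  0.0027  0.0004]
```

Request:
{"fn": "arm_command", "kwargs": {
  "grip": [0.025, 0.025, 0.025, 0.025, 0.025],
  "travel": [
    [0, -0.001, -0.001],
    [0, 0, 0],
    [0, 0, 0],
    [0, 0, 0],
    [0, 0, 0]
  ],
  "twist": [
    [0, 0, 0],
    [0, 0, 0],
    [0, 0, 0],
    [0, 0, 0],
    [0, 0, 0]
  ],
  "force": 50
}}

```text
time: 42.32
eef_pos: [0.4805, -0.3219, 0.1565]
tool_rot: [[-0.031, 0.003, 1.0], [-1.0, -0.002, -0.031], [0.002, -1.0, 0.003]]
contact_force: [-0.1, 0.6, -0.3]
width: 0.0304
```

Request:
{"fn": "arm_command", "kwargs": {
  "grip": [0.025, 0.025],
  "travel": [
    [0, 0, 0],
    [0, 0, 0]
  ],
  "twist": [
    [0, 0, 0],
    [0, 0, 0]
  ]
}}

```text
time: 42.58
eef_pos: [0.4805, -0.3219, 0.1565]
tool_rot: [[-0.031, 0.003, 1.0], [-1.0, -0.002, -0.031], [0.001, -1.0, 0.003]]
contact_force: [-0.3, -0.2, 0.0]
width: 0.0307
```

Request:
{"fn": "arm_command", "kwargs": {
  "grip": [0.025, 0.025, 0.025, 0.025, 0.025],
  "travel": [
    [0, -0.015, 0],
    [0, -0.04, 0],
    [0, -0.05, 0],
    [0, -0.035, 0],
    [-0.02, -0.005, 0]
  ],
  "twist": [
    [0, 0, 0],
    [0, 0, 0],
    [0, 0, 0],
    [0, 0, 0],
    [0, 0, 0]
  ]
}}

```text
time: 43.2
eef_pos: [0.4793, -0.3017, 0.306]
tool_rot: [[-0.034, 0.0, 0.999], [-0.999, 0.0, -0.034], [-0.001, -1.0, 0.0]]
contact_force: [0.2, 0.4, -2.6]
width: 0.0307
```

Request:
{"fn": "arm_command", "kwargs": {
  "grip": [0.025, 0.025, 0.025, 0.025, 0.025],
  "travel": [
    [-0.05, 0, 0],
    [-0.06, 0, 0],
    [-0.06, 0, 0],
    [-0.06, 0, 0],
    [-0.06, 0, 0]
  ],
  "twist": [
    [0, 0, 0],
    [0, 0, 0],
    [0, 0, 0],
    [0, 0, 0],
    [0, 0, 0]
  ]
}}

```text
time: 43.82
eef_pos: [0.4832, -0.0013, 0.3016]
tool_rot: [[-0.036, -0.008, 0.999], [-0.999, 0.004, -0.036], [-0.004, -1.0, -0.009]]
contact_force: [0.7, -0.3, -3.3]
width: 0.0303
```

```bash
python3 -c "
from h import *
to([.508,.338,.26])"
```

```text
t 43.83 pos [ 0.4832 -0.0013  0.3016] w 0.0303 F [ 0.7 -0.3 -3.3] | tool shift [-0.3398  0.0428  0.0129] twist [ 0.0085 -0.0024 -0.004 ]
```

Request:
{"fn": "arm_command", "kwargs": {
  "grip": [0.025, 0.025, 0.025, 0.025, 0.025],
  "travel": [
    [-0.06, 0, 0.004],
    [-0.06, 0, 0.004],
    [-0.06, 0, 0.004],
    [-0.06, 0, 0.004],
    [-0.045, 0, 0.002]
  ],
  "twist": [
    [0.006, -0.002, -0.003],
    [0, 0, 0],
    [0, 0, 0],
    [0, 0, 0],
    [0, 0, 0]
  ]
}}

```text
time: 44.45
eef_pos: [0.4986, 0.2961, 0.2954]
tool_rot: [[-0.025, -0.016, 1.0], [-1.0, -0.001, -0.025], [0.002, -1.0, -0.016]]
contact_force: [0.4, -1.0, -2.2]
width: 0.0305
```

Request:
{"fn": "arm_command", "kwargs": {
  "grip": [0.025, 0.025, 0.025, 0.025],
  "travel": [
    [-0.03, 0, 0.002],
    [-0.01, 0, 0],
    [0, 0.02, 0],
    [0, 0, 0]
  ],
  "twist": [
    [0, 0, 0],
    [0, 0, 0],
    [0, 0, 0],
    [0, 0, 0]
  ]
}}

```text
time: 44.95
eef_pos: [0.4922, 0.3415, 0.27]
tool_rot: [[-0.013, -0.027, 1.0], [-1.0, -0.005, -0.013], [0.005, -1.0, -0.027]]
contact_force: [-0.5, -0.2, -2.5]
width: 0.0302
```

```bash
python3 -c "
from h import *
to([.508,.338,.1565])"
```

```text
t 44.95 pos [0.4922 0.3415 0.27  ] w 0.0302 F [-0.5 -0.2 -2.5] | tool shift [0.0027 0.1131 0.0189] twist [0.0267 0.0208 0.0057]
```

Request:
{"fn": "arm_command", "kwargs": {
  "grip": [0.025, 0.025, 0.025, 0.025],
  "travel": [
    [0.003, 0.01, 0.018],
    [0, 0.02, 0],
    [0, 0.02, 0],
    [0, 0, 0]
  ],
  "twist": [
    [0.024, 0.019, 0.005],
    [0, 0, 0],
    [0, 0, 0],
    [0, 0, 0]
  ]
}}

```text
time: 45.45
eef_pos: [0.5155, 0.3332, 0.2188]
tool_rot: [[-0.042, 0.005, 0.999], [-0.999, -0.002, -0.042], [0.002, -1.0, 0.005]]
contact_force: [0.2, -0.3, -3.4]
width: 0.0307
```

```bash
python3 -c "
from h import *
to([.508,.338,.1565])"
```

```text
t 45.45 pos [0.5155 0.3332 0.2188] w 0.0307 F [ 0.2 -0.3 -3.4] | tool shift [-0.0046  0.0622 -0.008 ] twist [-0.0052 -0.0077  0.0018]
```

Request:
{"fn": "arm_command", "kwargs": {
  "grip": [0.025, 0.025, 0.025, 0.025, 0.025],
  "travel": [
    [-0.004, 0.01, -0.008],
    [0, 0.02, 0],
    [0, 0.015, 0],
    [0, 0.006, 0],
    [0, 0, 0]
  ],
  "twist": [
    [-0.004, -0.007, 0.001],
    [0, 0, 0],
    [0, 0, 0],
    [0, 0, 0],
    [0, 0, 0]
  ]
}}

```text
time: 46.08
eef_pos: [0.509, 0.3387, 0.1682]
tool_rot: [[-0.036, 0.005, 0.999], [-0.999, 0.003, -0.036], [-0.003, -1.0, 0.005]]
contact_force: [-0.1, -0.5, -3.4]
width: 0.0305
```

```bash
python3 -c "
from h import *
to([.508,.338,.1565])"
```

```text
t 46.08 pos [0.509  0.3387 0.1682] w 0.0305 F [-0.1 -0.5 -3.4] | tool shift [ 0.0007  0.0116 -0.0011] twist [-0.0053 -0.002  -0.0028]
```

Request:
{"fn": "arm_command", "kwargs": {
  "grip": [0.025, 0.025, 0.025, 0.025],
  "travel": [
    [0.001, 0.005, -0.001],
    [0, 0.005, 0],
    [0, 0.003, 0],
    [0, 0.001, 0]
  ],
  "twist": [
    [-0.005, -0.002, -0.002],
    [0, 0, 0],
    [0, 0, 0],
    [0, 0, 0]
  ]
}}

```text
time: 46.58
eef_pos: [0.5087, 0.3392, 0.1565]
tool_rot: [[-0.034, 0.003, 0.999], [-0.999, 0.003, -0.034], [-0.003, -1.0, 0.003]]
contact_force: [-2.6, -1.7, 7.0]
width: 0.0305
```

```bash
python3 -c "
from h import *
to([.508,.338,.1565])"
```

```text
t 46.58 pos [0.5087 0.3392 0.1565] w 0.0305 F [-2.6 -1.7  7. ] | tool shift [ 0.0013 -0.     -0.0006] twist [-0.0029 -0.     -0.0035]
```

Request:
{"fn": "arm_command", "kwargs": {
  "grip": [0.085, 0.085, 0.085, 0.085, 0.085],
  "travel": [
    [0, 0, 0],
    [0, 0, 0],
    [0, 0, 0],
    [0, -0.015, 0],
    [0, -0.035, 0]
  ],
  "twist": [
    [0, 0, 0],
    [0, 0, 0],
    [0, 0, 0],
    [0, 0, 0],
    [0, 0, 0]
  ],
  "force": 40
}}

```text
time: 47.2
eef_pos: [0.5082, 0.3388, 0.2071]
tool_rot: [[-0.034, 0.001, 0.999], [-0.999, 0.002, -0.034], [-0.002, -1.0, 0.001]]
contact_force: [0.2, -0.1, 0.6]
width: 0.0847
```

Request:
{"fn": "arm_command", "kwargs": {
  "grip": [0.085, 0.085, 0.085, 0.085, 0.085],
  "travel": [
    [0, -0.04, 0],
    [0.02, -0.01, 0],
    [0.05, 0, 0],
    [0.06, 0, 0],
    [0.06, 0, 0]
  ],
  "twist": [
    [0, 0, 0],
    [0, 0, 0],
    [0, 0, 0],
    [0, 0, 0],
    [0, 0, 0]
  ]
}}

```text
time: 47.82
eef_pos: [0.502, 0.1477, 0.2622]
tool_rot: [[-0.026, 0.008, 1.0], [-1.0, 0.009, -0.026], [-0.009, -1.0, 0.008]]
contact_force: [0.9, -0.2, -0.8]
width: 0.0853
```

Request:
{"fn": "arm_command", "kwargs": {
  "grip": [0.085, 0.085, 0.085, 0.085, 0.085],
  "travel": [
    [0.06, 0, 0],
    [0.06, 0, 0],
    [0.06, 0, 0],
    [0.06, 0, 0],
    [0.06, 0, 0]
  ],
  "twist": [
    [0, 0, 0],
    [0, 0, 0],
    [0, 0, 0],
    [0, 0, 0],
    [0, 0, 0]
  ]
}}

```text
time: 48.45
eef_pos: [0.4882, -0.1644, 0.2601]
tool_rot: [[-0.03, 0.006, 1.0], [-1.0, 0.005, -0.03], [-0.005, -1.0, 0.006]]
contact_force: [0.9, 0.8, -0.5]
width: 0.0849
```

```bash
python3 -c "
from h import *
to([.481,-.4095,.23])"
```

```text
t 48.45 pos [ 0.4882 -0.1644  0.2601] w 0.0849 F [ 0.9  0.8 -0.5] | tool shift [ 2.453e-01  2.890e-02 -1.000e-04] twist [-0.0061  0.0038 -0.005 ]
```

Request:
{"fn": "arm_command", "kwargs": {
  "grip": [0.085, 0.085, 0.085, 0.085, 0.085],
  "travel": [
    [0.06, 0.004, 0],
    [0.06, 0.005, 0],
    [0.06, 0.005, 0],
    [0.04, 0.005, 0],
    [0.015, 0.002, 0]
  ],
  "twist": [
    [-0.005, 0.003, -0.004],
    [0, 0, 0],
    [0, 0, 0],
    [0, 0, 0],
    [0, 0, 0]
  ]
}}

```text
time: 49.08
eef_pos: [0.4706, -0.413, 0.2375]
tool_rot: [[-0.045, -0.004, 0.999], [-0.999, -0.001, -0.045], [0.002, -1.0, -0.004]]
contact_force: [-0.1, 0.2, -0.1]
width: 0.0852
```

Request:
{"fn": "arm_command", "kwargs": {
  "grip": [0.085, 0.085],
  "travel": [
    [0, 0, 0],
    [0, 0, 0]
  ],
  "twist": [
    [0, 0, 0],
    [0, 0, 0]
  ]
}}

```text
time: 49.32
eef_pos: [0.4699, -0.4111, 0.2372]
tool_rot: [[-0.045, -0.005, 0.999], [-0.999, 0.001, -0.045], [-0.001, -1.0, -0.005]]
contact_force: [0.4, 0.6, 0.1]
width: 0.0847
```

```bash
python3 -c "
from h import *
to([.481,-.4095,.113])"
```

```text
t 49.33 pos [ 0.4699 -0.4111  0.2372] w 0.0847 F [0.4 0.6 0.1] | tool shift [-0.002   0.1242  0.0117] twist [ 0.0053 -0.0108 -0.0009]
```

Request:
{"fn": "arm_command", "kwargs": {
  "grip": [0.085, 0.085, 0.085, 0.085, 0.085],
  "travel": [
    [-0.002, 0.005, 0.011],
    [0, 0.025, 0],
    [0, 0.035, 0],
    [0, 0.02, 0],
    [0, 0, 0]
  ],
  "twist": [
    [0.005, -0.01, -0.001],
    [0, 0, 0],
    [0, 0, 0],
    [0, 0, 0],
    [0, 0, 0]
  ]
}}

```text
time: 49.95
eef_pos: [0.4893, -0.4001, 0.1518]
tool_rot: [[-0.019, 0.007, 1.0], [-1.0, 0.001, -0.019], [-0.002, -1.0, 0.006]]
contact_force: [-0.3, -0.6, -0.7]
width: 0.0852
```

```bash
python3 -c "
from h import *
to([.481,-.4095,.113])"
```

```text
t 49.95 pos [ 0.4893 -0.4001  0.1518] w 0.0852 F [-0.3 -0.6 -0.7] | tool shift [ 0.0096  0.0388 -0.0083] twist [-0.0065  0.0152 -0.0017]
```

Request:
{"fn": "arm_command", "kwargs": {
  "grip": [0.085, 0.085, 0.085, 0.085, 0.085],
  "travel": [
    [0.009, 0.002, -0.008],
    [0, 0.012, 0],
    [0, 0.015, 0],
    [0, 0.01, 0],
    [0, 0, 0]
  ],
  "twist": [
    [-0.006, 0.013, -0.002],
    [0, 0, 0],
    [0, 0, 0],
    [0, 0, 0],
    [0, 0, 0]
  ]
}}

```text
time: 50.58
eef_pos: [0.4827, -0.4091, 0.1124]
tool_rot: [[-0.031, 0.003, 1.0], [-1.0, -0.002, -0.031], [0.002, -1.0, 0.003]]
contact_force: [-0.2, 0.2, -0.5]
width: 0.0851
```

```bash
python3 -c "
from h import *
to([.481,-.4095,.113])"
```

```text
t 50.58 pos [ 0.4827 -0.4091  0.1124] w 0.0851 F [-0.2  0.2 -0.5] | tool shift [ 0.0005 -0.0006 -0.0017] twist [-0.0034  0.0032  0.0021]
```

Request:
{"fn": "arm_command", "kwargs": {
  "grip": [0.05, 0.05, 0.05, 0.05, 0.05],
  "travel": [
    [0, 0, -0.002],
    [0, 0, 0],
    [0, 0, 0],
    [0, 0, 0],
    [0, 0, 0]
  ],
  "twist": [
    [-0.003, 0.003, 0.002],
    [0, 0, 0],
    [0, 0, 0],
    [0, 0, 0],
    [0, 0, 0]
  ]
}}

```text
time: 51.2
eef_pos: [0.4805, -0.4092, 0.1127]
tool_rot: [[-0.034, 0.0, 0.999], [-0.999, -0.0, -0.034], [0.0, -1.0, 0.0]]
contact_force: [-0.8, 0.7, -1.2]
width: 0.0595
```

Request:
{"fn": "arm_command", "kwargs": {
  "grip": [0.05, 0.05, 0.05, 0.05, 0.05],
  "travel": [
    [0, -0.015, 0],
    [0, -0.04, 0],
    [0, -0.05, 0],
    [0, -0.035, 0],
    [-0.02, -0.005, 0]
  ],
  "twist": [
    [0, 0, 0],
    [0, 0, 0],
    [0, 0, 0],
    [0, 0, 0],
    [0, 0, 0]
  ]
}}

```text
time: 51.82
eef_pos: [0.4805, -0.3893, 0.2637]
tool_rot: [[-0.036, -0.0, 0.999], [-0.999, 0.0, -0.036], [-0.0, -1.0, -0.0]]
contact_force: [0.1, 1.3, -3.6]
width: 0.0591
```

Request:
{"fn": "arm_command", "kwargs": {
  "grip": [0.05, 0.05, 0.05, 0.05, 0.05],
  "travel": [
    [-0.05, 0, 0.002],
    [-0.06, 0, 0.002],
    [-0.06, 0, 0.002],
    [-0.06, 0, 0.002],
    [-0.06, 0, 0.002]
  ],
  "twist": [
    [0, 0, 0],
    [0, 0, 0],
    [0, 0, 0],
    [0, 0, 0],
    [0, 0, 0]
  ]
}}

```text
time: 52.45
eef_pos: [0.4957, -0.0891, 0.2601]
tool_rot: [[-0.039, -0.007, 0.999], [-0.999, 0.005, -0.039], [-0.004, -1.0, -0.007]]
contact_force: [1.7, -0.6, -2.5]
width: 0.0589
```

```bash
python3 -c "
from h import *
to([.506,.261,.25])"
```

```text
t 52.45 pos [ 0.4957 -0.0891  0.2601] w 0.0589 F [ 1.7 -0.6 -2.5] | tool shift [-0.3502  0.0117 -0.0031] twist [ 0.0067 -0.0048 -0.0043]
```

Request:
{"fn": "arm_command", "kwargs": {
  "grip": [0.05, 0.05, 0.05, 0.05, 0.05],
  "travel": [
    [-0.06, 0, 0.002],
    [-0.06, 0, 0.002],
    [-0.06, 0, 0.002],
    [-0.06, 0, 0.002],
    [-0.045, 0, 0.002]
  ],
  "twist": [
    [0.005, -0.004, -0.003],
    [0, 0, 0],
    [0, 0, 0],
    [0, 0, 0],
    [0, 0, 0]
  ]
}}

```text
time: 53.08
eef_pos: [0.5038, 0.2086, 0.2562]
tool_rot: [[-0.025, -0.013, 1.0], [-1.0, 0.002, -0.025], [-0.002, -1.0, -0.013]]
contact_force: [0.1, -1.2, -2.6]
width: 0.0592
```

Request:
{"fn": "arm_command", "kwargs": {
  "grip": [0.05, 0.05, 0.05],
  "travel": [
    [-0.03, 0, 0.002],
    [-0.005, 0, 0],
    [0, 0, 0]
  ],
  "twist": [
    [0, 0, 0],
    [0, 0, 0],
    [0, 0, 0]
  ]
}}

```text
time: 53.45
eef_pos: [0.4992, 0.2506, 0.2533]
tool_rot: [[-0.013, -0.021, 1.0], [-1.0, 0.002, -0.013], [-0.002, -1.0, -0.021]]
contact_force: [0.5, -0.2, -3.3]
width: 0.0592
```

```bash
python3 -c "
from h import *
to([.506,.261,.113])"
```

```text
t 53.45 pos [0.4992 0.2506 0.2533] w 0.0592 F [ 0.5 -0.2 -3.3] | tool shift [-0.0102  0.1402  0.0096] twist [ 0.0207  0.0206 -0.0015]
```

Request:
{"fn": "arm_command", "kwargs": {
  "grip": [0.05, 0.05, 0.05, 0.05, 0.05],
  "travel": [
    [-0.008, 0.01, 0.009],
    [0, 0.03, 0],
    [0, 0.03, 0],
    [0, 0.01, 0],
    [0, 0, 0]
  ],
  "twist": [
    [0.019, 0.019, -0.001],
    [0, 0, 0],
    [0, 0, 0],
    [0, 0, 0],
    [0, 0, 0]
  ]
}}

```text
time: 54.08
eef_pos: [0.5068, 0.251, 0.1705]
tool_rot: [[-0.041, -0.004, 0.999], [-0.999, -0.005, -0.041], [0.006, -1.0, -0.003]]
contact_force: [0.2, 0.3, -2.5]
width: 0.0591
```

```bash
python3 -c "
from h import *
to([.506,.261,.113])"
```

```text
t 54.08 pos [0.5068 0.251  0.1705] w 0.0591 F [ 0.2  0.3 -2.5] | tool shift [-0.0103  0.0574 -0.001 ] twist [ 0.0034 -0.0067  0.0056]
```

Request:
{"fn": "arm_command", "kwargs": {
  "grip": [0.05, 0.05, 0.05, 0.05, 0.05],
  "travel": [
    [-0.01, 0.008, -0.001],
    [0, 0.018, 0],
    [0, 0.014, 0],
    [0, 0.006, 0],
    [0, 0, 0]
  ],
  "twist": [
    [0.003, -0.006, 0.005],
    [0, 0, 0],
    [0, 0, 0],
    [0, 0, 0],
    [0, 0, 0]
  ]
}}

```text
time: 54.7
eef_pos: [0.5073, 0.2621, 0.123]
tool_rot: [[-0.035, 0.003, 0.999], [-0.999, 0.001, -0.035], [-0.001, -1.0, 0.002]]
contact_force: [0.2, 0.9, -2.1]
width: 0.0591
```

```bash
python3 -c "
from h import *
to([.506,.261,.113])"
```

```text
t 54.7 pos [0.5073 0.2621 0.123 ] w 0.0591 F [ 0.2  0.9 -2.1] | tool shift [ 0.0012  0.01   -0.0012] twist [-0.0025 -0.001  -0.0013]
```

Request:
{"fn": "arm_command", "kwargs": {
  "grip": [0.05, 0.05, 0.05, 0.05],
  "travel": [
    [0.001, 0.005, -0.001],
    [0, 0.004, 0],
    [0, 0.003, 0],
    [0, 0.001, 0]
  ],
  "twist": [
    [-0.002, -0.001, -0.001],
    [0, 0, 0],
    [0, 0, 0],
    [0, 0, 0]
  ]
}}

```text
time: 55.2
eef_pos: [0.5067, 0.2617, 0.1126]
tool_rot: [[-0.034, 0.003, 0.999], [-0.999, 0.001, -0.034], [-0.001, -1.0, 0.003]]
contact_force: [-2.6, -1.2, 5.1]
width: 0.0588
```

```bash
python3 -c "
from h import *
to([.506,.261,.113])"
```

```text
t 55.2 pos [0.5067 0.2617 0.1126] w 0.0588 F [-2.6 -1.2  5.1] | tool shift [ 0.0007 -0.0004 -0.0007] twist [-0.0029 -0.0002 -0.0007]
```

Landed. I'll release, rise, move clear of the tray and look from above.

Request:
{"fn": "arm_command", "kwargs": {
  "grip": [0.085, 0.085, 0.085, 0.085, 0.085],
  "travel": [
    [0, 0, 0],
    [0, 0, 0],
    [0, 0, 0],
    [0, -0.02, 0],
    [0, -0.04, 0]
  ],
  "twist": [
    [0, 0, 0],
    [0, 0, 0],
    [0, 0, 0],
    [0, 0, 0],
    [0, 0, 0]
  ]
}}

```text
time: 55.82
eef_pos: [0.506, 0.2613, 0.1719]
tool_rot: [[-0.034, 0.0, 0.999], [-0.999, -0.001, -0.034], [0.001, -1.0, 0.0]]
contact_force: [1.0, 0.6, -0.0]
width: 0.0847
```

Request:
{"fn": "arm_command", "kwargs": {
  "grip": [0.085, 0.085, 0.085, 0.085, 0.085],
  "travel": [
    [0, -0.05, 0],
    [0, -0.03, 0],
    [0.04, 0, 0],
    [0.06, 0, 0],
    [0.06, 0, 0]
  ],
  "twist": [
    [0, 0, 0],
    [0, 0, 0],
    [0, 0, 0],
    [0, 0, 0],
    [0, 0, 0]
  ]
}}

```text
time: 56.45
eef_pos: [0.5028, 0.1051, 0.2576]
tool_rot: [[-0.024, 0.009, 1.0], [-1.0, 0.008, -0.024], [-0.008, -1.0, 0.009]]
contact_force: [0.0, 0.1, -0.2]
width: 0.085
```

Request:
{"fn": "arm_command", "kwargs": {
  "grip": [0.085, 0.085, 0.085, 0.085, 0.085],
  "travel": [
    [0.06, 0, 0],
    [0.06, 0, 0],
    [0.06, 0, 0],
    [0.06, 0, 0],
    [0.06, 0, 0]
  ],
  "twist": [
    [0, 0, 0],
    [0, 0, 0],
    [0, 0, 0],
    [0, 0, 0],
    [0, 0, 0]
  ]
}}

```text
time: 57.08
eef_pos: [0.4956, -0.2044, 0.2561]
tool_rot: [[-0.022, 0.013, 1.0], [-1.0, 0.007, -0.022], [-0.008, -1.0, 0.013]]
contact_force: [0.7, 0.4, -0.2]
width: 0.085
```

Request:
{"fn": "arm_command", "kwargs": {
  "grip": [0.085, 0.085, 0.085, 0.085, 0.085],
  "travel": [
    [0.06, 0, 0],
    [0.06, 0, 0],
    [0.05, 0, 0],
    [0.02, 0, 0],
    [0, 0, 0]
  ],
  "twist": [
    [0, 0, 0],
    [0, 0, 0],
    [0, 0, 0],
    [0, 0, 0],
    [0, 0, 0]
  ]
}}

```text
time: 57.7
eef_pos: [0.4879, -0.4077, 0.2535]
tool_rot: [[-0.033, 0.014, 0.999], [-0.999, 0.005, -0.033], [-0.005, -1.0, 0.014]]
contact_force: [-0.1, 0.2, 0.4]
width: 0.0851
```

```bash
python3 -c "
from h import *
to([.48,-.3,.25]); snap('top','t9'); snap('scene','s9')
for n in ('top0','t9'):
    im,P=pts(n); print(n)
    reg(P,'can',(130,175,165,215),.135,.16)
    reg(P,'cap',(170,180,200,215),.14,.17)
    reg(P,'shk',(198,180,230,215),.1,.16)
    reg(P,'canbody',(130,170,170,215),.1,.16)
reg(P,'tin',(280,150,360,215),.11,.13)
reg(P,'cup',(390,133,420,165),.045,.065)
reg(P,'ramekin',(168,118,204,154),.03,.05)
reg(P,'brush',(285,118,360,146),.008,.03)
"
```

```text
t 57.7 pos [ 0.4879 -0.4077  0.2535] w 0.0851 F [-0.1  0.2  0.4] | tool shift [-0.1073  0.0039 -0.0115] twist [-0.0137  0.001  -0.0054]
top0
can 351 z 0.135 0.154 rect [510.2 416.6] [53.6 51.6] 39.2 circ [509.8 416.8] 27.4
cap 131 z 0.14 0.16 rect [507.4 336.5] [30.5 31.9] 49.7 circ [506.5 336.1] 17.1
shk 442 z 0.101 0.148 rect [504.9 260. ] [58.8 58.8] 89.8 circ [505.3 260.7] 30.4
canbody 547 z 0.1 0.154 rect [510.  415.4] [57.4 58.1] 87.4 circ [510.9 415.8] 38.1
t9
can 355 z 0.135 0.155 rect [509.2 418.1] [53.1 52.5] 88.6 circ [508.  418.8] 27.7
cap 132 z 0.14 0.159 rect [508.2 338. ] [28.9 28.9] 0.2 circ [507.  338.1] 16.1
shk 441 z 0.1 0.146 rect [504.9 260.1] [59.6 58.9] 89.9 circ [505.4 261.1] 30.9
canbody 546 z 0.1 0.155 rect [508.3 416.5] [56.5 57.7] 87.6 circ [508.7 418. ] 37.9
tin 1306 z 0.11 0.127 rect [551.9 -22.7] [ 54.4 167.7] 0.2 circ [553.  -22.6] 87.5
cup 129 z 0.045 0.064 rect [ 642.5 -275.8] [65.5 65.6] 55.1 circ [ 642.7 -275.7] 33.6
ramekin 160 z 0.03 0.046 rect [680.2 359.6] [67.8 69.5] 1.1 circ [680.7 359.6] 35.3
brush 695 z 0.008 0.024 rect [700.  -32.2] [ 41.9 198.5] 11.5 circ [700.7 -31.9] 99.5
```

View pics/t9.png

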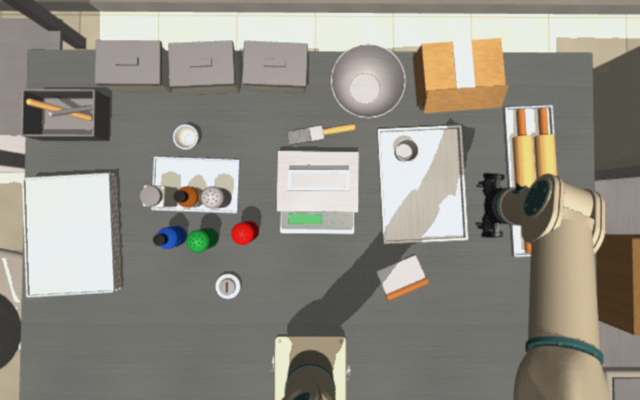

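View pics/s9.png

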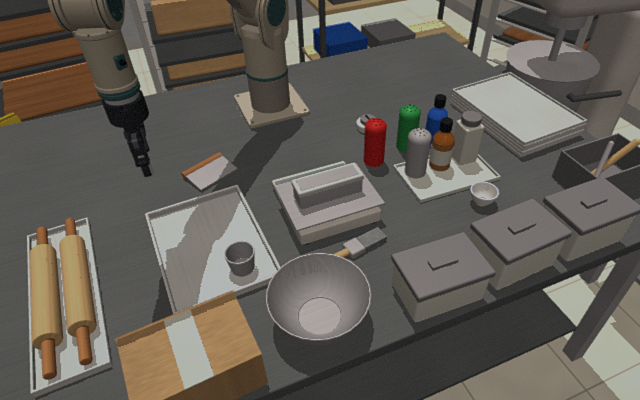

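Everything is in place: the tin is at (319,178) on the platter, and the three containers are upright at (150,196), (187,197) and (212,197), within 2 mm of where they started.

```bash
python3 -c "
from station import ctrl
print(ctrl.hand_in())"
```

```text
the job is handed in; nothing more can be done
None
```

The job is done and handed in at about 58 s of the 152 s allowed. I stood the shaker, bottle and canister aside in the sheet pan and set the tin on the scale. I then put the canister, bottle and shaker back in the tray.

Last checks, from the top camera with the gripper clear of everything:
- **Tin:** 1 mm from the platter's centre and within 0.2° of its long side.
- **Containers:** all upright, as the scene camera shows, and back within about 2 mm of their starting places. The shaker is off by about 0 mm, the bottle and canister by about 2 mm each.
- **Cup and ramekin:** unmoved to within 1 mm.
- **Brush:** its depth-fitted outline changed, with the centre 5 mm different, the width 42 mm instead of 54 mm and the angle 2° different. It looks the same in both pictures and the arm never went near it, so I put this down to depth noise at its edges.
- **Forces:** the highest wrist reading I saw was about 20 N, when setting the shaker down in the pan.

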